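# Rake the dropped washers out of a slot drain channel

### The arm

A 6-joint arm with a two-finger parallel gripper is mounted at the origin on a cart in front of the work surface, level with it; the furniture and walls round the work are solid. World frame = base frame: x ahead of the robot, y to its left, z up, the work surface at z = 0. Lengths are in m, angles in rad, forces in N, time in s.
With the tool pointing down it reaches from about 0.35 to 0.925 m from the base axis. Payload 6.4 kg.
Tool frame: the origin (TCP) lies where the fingers leave the gripper's body, on its centre line; the fingertips stand 97 mm ahead of it and the grasp point (between the pads) lies 78 mm ahead of it (ctrl.tcp_to_tips is the distance from the TCP to the fingertips, in m); z points along the fingers, y is the direction in which the jaws open and shut (so a half turn about z gives the same grasp; the last joint's range is limited). The gripper opens to 94 mm and grips with 3 to 60 N. Pads are 16 mm wide; open, the fingers measure 119 mm over their backs; the gripper's body (75 mm by 177 mm) begins 78 mm behind the grasp point.
Start: joints at [-1.313, 0.245, 1.558, -0, 1.339, -0.174], TCP at [0.272, -0.59, 0.303] pointing down, gripper open.
Joint ranges: [-3.13, 3.13], [-1.02, 2.26], [0.13, 2.54], [-0.95, 4.09], [0.21, 2.88], [-2.74, 2.74]. Speed limits (rad/s): [2.57, 2.57, 3.14, 3.14, 3.14, 3.14].

### API

Orientations are given as a unit quaternion [x, y, z, w].
In Python, from workcell import ctrl gives the robot as it stands.
- The arm moves only by the tool carry_out, never from a script. Its arguments are lists of equal length, an entry for each row: "translation": the shift along the tool's x, y, z in m, a list of three; "rotation": the turn, a rotation vector about the tool's x, y, z in rad, a list of three. A call has exactly 8 rows; each row is the pose to reach, as a shift and turn from the pose commanded when the call began, along the tool's axes at that moment; what a row does not reach only later rows make up. A row lasts 1/12 s, in which the tool goes at most 41.7 mm and 7.16 degrees, less where a joint would pass 70% of its speed; a pose out of reach is approached as far as the arm can. A call with a gripper value outside its range is refused whole. "claw" is the opening, from 0 (shut) to 1 (fully open), set as the call begins (left out, the last holds). The fingers move at their own pace and stop on an object; the grip force is fixed at half the most. Time passes only in rows, so rows that repeat a pose let the fingers close, or fill a call up. It gives the time, the measured TCP pose, the force and the opening at its end, in the units of the state.
- ctrl.get_state(): the state, without advancing time (a new reading comes with each control period).
- ctrl.capture(name): name is "scene" or "top" or "wrist"; returns (picture, depth): 384x512x3 uint8, blue, green, red; 384x512 float32, m along the optical axis (not along the pixel's ray), 0 where there is no reading.
- ctrl.camera_model(name): a dict with "fx", "fy", "cx", "cy" (pixels), "dist_coeffs" ([k1, k2, p1, p2, k3] as OpenCV has them; the pictures are not rectified), "position" and "rotation" of the camera in the world. Camera axes: x right, y down, z forward; pixel columns grow to the right and rows downward; lengths in m; the calibration is good to about 2 mm. A picture is of the moment at which its call begins: read the wrist's pose just before it. camera_model takes no time and is no camera call; for the wrist camera it gives the pose at the moment of the call.
- ctrl.job_done(): hands the job in, once; it reports no verdict.
The state is a dict: "t": time; "qpos": joint angles; "qvel": joint speeds; "tau": joint torques, N m; "tool_pos": TCP position; "orientation": TCP orientation; "wrist_force": force on the tool from outside, world axes, zero at the start; "ft_torque": the same for the moment, N m; "width": opening from 0.0 (shut) to 1.0 (fully open).
Only numpy, scipy, OpenCV 4.12 (cv2) and the standard library are available. Lean on these libraries where they do the work, as an engineer would, in place of code of your own. Each camera call takes 0.05 s, during which the arm holds its last target. There are 200 camera calls.

### The job

Some loose hardware has fallen through the slot into this drain channel, where most of it is out of sight. Take the rake from its hanger, let its blade in lengthwise through the slot at the closed end until you feel the floor, turn it square across the channel and draw it slowly along the slot and round the bend, keeping it lightly on the floor and never forcing it, until everything has dropped into the open sump. Then hang the rake back in its fork, settled and let go, and leave the other fittings on the table alone.

Things in the scene. Friction and masses are not known exactly. Their poses are not given: they have to be found in the camera images.
- rake_grip (a point): centre of the green handle of the slot rake, a T-shaped tool of 0.2 kg that hangs upright in its hanger. Handle 24 x 18 mm in section (24 along the rake's x, 18 along its y), 86 mm tall, 43 mm above and below this point. The rake's z points up along the stem, its x along the blade at the foot
- rake_foot (a point): middle of the blade's lower edge, 143 mm straight below rake_grip. The steel blade is 34 mm long (along the rake's x), 5 mm thick, 10 mm high; above it runs an 8 mm round stem up to the collar
- rake_collar (a point): centre of the underside of the rake's grey round collar (30 mm across, 6 mm thick), 95 mm above rake_foot and 48 mm below rake_grip; by it the rake hangs in the fork
- hanger_seat (a point): centre of the seat of the hanger, a fixed steel stand with a level two-pronged fork, top 110 mm above the table: 14 mm gap between the prongs, which run along its x; its -x end is the open front, where two horns reach 36 mm out. The collar rests on the prongs inside turned-up edges 5 mm high (3 mm play): raise it 8 mm or more to pass the front. Post 50 mm behind (+x), no higher
- channel: fixed stainless slot drain channel, 48 mm wide, cover top 73 mm above the table. Origin on the table below the bend of the slot, z up. One leg runs 165 mm along its +y to the closed end, the other leaves at 35 degrees to it (towards -y, -x) and opens into the sump after 125 mm. A 13 mm slot runs along the middle of the 3 mm thick cover, from 10 mm short of the closed end into the sump
- slot_head (a point): on the slot's centre line, at the height of the cover's top, 36 mm from the closed end: here the blade is let in lengthwise (along the channel's y). The trough inside is 42 mm wide. Its floor cannot be measured from outside: at the closed end it lies anywhere from 20 to 45 mm below the cover's top, different each time, to be found by touch; from there it falls evenly by 6 mm to the sump
- slot_bend (a point): on the slot's centre line, at the height of the cover's top, at the bend. The unseen lost bits lie between 65 mm from the closed end and the sump, some under the cover beside the slot: two steel washers 18 mm across and 4 mm thick, and a brass nut 15 mm across and 8 mm thick
- slot_mouth (a point): on the slot's centre line, at the height of the cover's top, where channel and slot open into the sump
- sump: fixed open-topped steel box at the end of the channel, in line with its second leg: 84 mm across, 80 mm long (along its y, channel at +y), 73 mm high, walls 3 mm. Its perforated floor is 5 mm above the table, 17 to 42 mm lower than the trough's end. Origin under its centre, on the table, 40 mm beyond slot_mouth
- ball_valve: loose brass ball valve with red lever, 38 x 119 x 56 mm; leave alone
- brass_elbow: loose brass pipe elbow, 44 x 44 x 28 mm; leave alone
- ptfe_tape: loose roll of white thread tape with blue rims, 54 mm across, 14 mm high; leave alone
Not all that is in view belongs to the job. Leave any blue look-alike of the part that bears rake_grip alone.

How it is judged:
By the outcome, as a careful person would: the job done as asked, in the order asked, and still so for the second after the job is handed in, with the robot touching nothing.
It also fails if it takes over 72 s, if anything falls off the work surface, if the arm or the gripper's body presses on something with over 40 N, if the wrist force passes 120 N, or if a joint passes its speed limit or range.

## Working session

There is one attempt and no reset: what is moved stays moved. The work goes in short steps, Python scripts to look and compute and a tool call to move; the robot and the scene stay as the last step left them, time stands still between calls to the robot, and variables do not carry over. Pictures are saved under pics/ and viewed, about 8 in all and at most 12, crops included, and the job is handed in when it is done.

Besides the shell and the picture viewer there is one more tool, called after "Call:" by a JSON object that holds its "op" and its "data". carry_out: Moves the arm, as the interface text tells. Its arguments: {"type":"object","properties":{"translation":{"type":"array","items":{"type":"array","items":{"type":"number"}}},"rotation":{"type":"array","items":{"type":"array","items":{"type":"number"}}},"claw":{"type":"number"}},"required":["translation","rotation"]}

```bash
mkdir -p pics; ls; cat > h.py <<'E'
import numpy as np, cv2
from scipy.spatial.transform import Rotation as R
from workcell import ctrl
def rot(m):
    r=np.array(m['rotation'],float)
    return r if r.shape==(3,3) else R.from_quat(r).as_matrix()
def K(m): return np.array([[m['fx'],0,m['cx']],[0,m['fy'],m['cy']],[0,0,1.]])
def grab(name):
    m=ctrl.camera_model(name); im,d=ctrl.capture(name); return m,im,d
def ray(m,px):
    p=cv2.undistortPoints(np.array(px,float).reshape(-1,1,2),K(m),np.array(m['dist_coeffs'])).reshape(-1,2)
    return np.c_[p,np.ones(len(p))]@rot(m).T
def onz(m,px,z):
    v=ray(m,px); o=np.array(m['position']); return o+v*((z-o[2])/v[:,2])[:,None]
def cloud(m,d,px):
    px=np.array(px,int).reshape(-1,2); return np.array(m['position'])+ray(m,px)*d[px[:,1],px[:,0]][:,None]
def proj(m,P):
    Rm=rot(m); t=-Rm.T@np.array(m['position'])
    return cv2.projectPoints(np.array(P,float).reshape(-1,3),cv2.Rodrigues(Rm.T)[0],t,K(m),np.array(m['dist_coeffs']))[0].reshape(-1,2)
E
python3 - <<'E'
from h import *
import pickle
D={}
for n in ['scene','top','wrist']:
    D[n]=grab(n); print(n,D[n][0])
pickle.dump(D,open('d0.pkl','wb'))
cv2.imwrite('pics/a.png',cv2.resize(np.hstack([D['scene'][1],D['top'][1]]),(800,300)))
cv2.imwrite('pics/top.png',cv2.resize(D['top'][1],(800,600)))
print(ctrl.get_state())
E
```

```text
pics
scene {'fx': 370.10917331399713, 'fy': 370.10917331399713, 'cx': 256.1004664404279, 'cy': 193.12234825740666, 'dist_coeffs': array([0.02201646, 0.        , 0.        , 0.        , 0.        ]), 'position': array([0.15082389, 0.58577871, 0.68450214]), 'rotation': array([-0.23641221,  0.8745725 , -0.40584658,  0.12050211])}
top {'fx': 419.1832557489173, 'fy': 419.1832557489173, 'cx': 260.80384034908496, 'cy': 189.36829388432585, 'dist_coeffs': array([0.03176932, 0.        , 0.        , 0.        , 0.        ]), 'position': array([0.37171717, 0.01625772, 1.1121737 ]), 'rotation': array([-0.70070752,  0.70984653, -0.04049911,  0.05904824])}
wrist {'fx': 326.59983681330914, 'fy': 326.59983681330914, 'cx': 258.94610434696153, 'cy': 191.74640650718996, 'dist_coeffs': array([-0.06102393,  0.        ,  0.        ,  0.        ,  0.        ]), 'position': array([ 0.34049982, -0.55834202,  0.38305314]), 'rotation': array([ 0.83494754, -0.53438462, -0.07145036,  0.11041073])}
{'t': 0.15, 'qpos': array([-1.31306802e+00,  2.45651592e-01,  1.55870580e+00, -1.11429505e-05,
        1.33869110e+00, -1.74075493e-01]), 'qvel': array([ 1.48496264e-03, -2.71865531e-03, -2.38472665e-03,  9.87493940e-04,
        8.33576047e-04, -3.00629147e-05]), 'tau': array([ 4.50816815e-04, -4.16266143e+01, -3.14981174e+01,  6.85651414e-02,
        3.16083001e-02, -7.35843992e-05]), 'tool_pos': array([ 0.27196923, -0.59002584,  0.30181486]), 'orientation': array([ 9.76783045e-01,  2.14229675e-01, -3.58539274e-05, -7.27059771e-04]), 'wrist_force': array([ 0.24440663, -0.79489285,  0.13869488]), 'ft_torque': array([-0.00295259, -0.03630277,  0.03349944]), 'width': 1.001589090120965}
```

View pics/top.png

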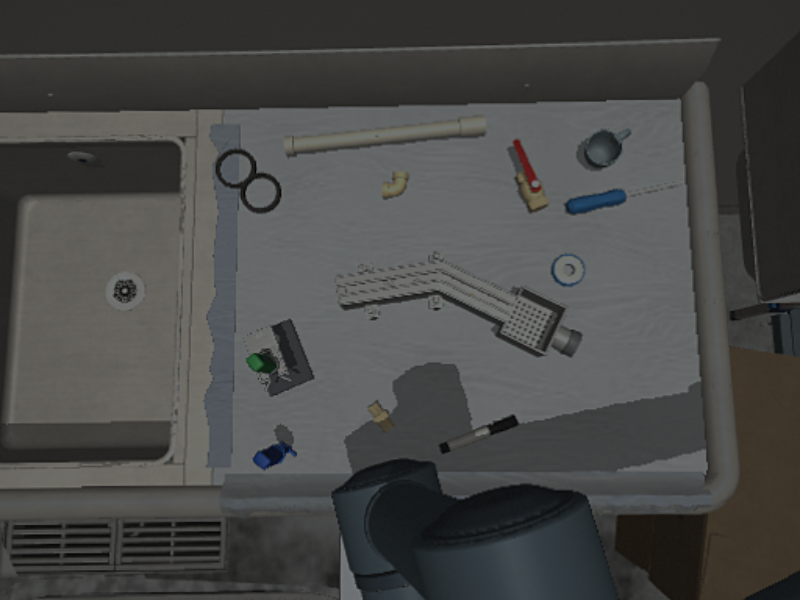

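View pics/a.png

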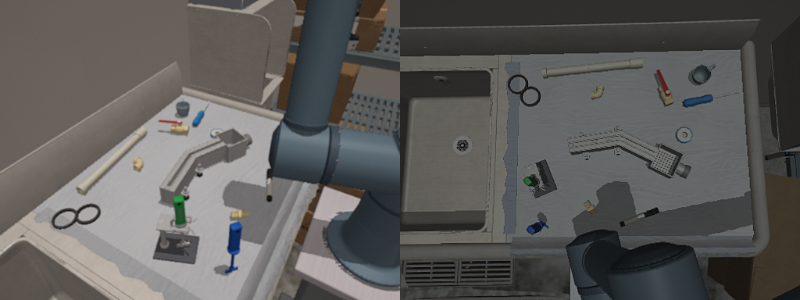

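Top view (800x600): the green-handled rake in its hanger is at (262,362). The blue look-alike lies at (272,455). The channel runs from its closed end (340,290) over the bend (437,270) to the sump (535,320). Next, an enlarged crop and some measurements.

```bash
python3 - <<'E'
from h import *
import pickle
D=pickle.load(open('d0.pkl','rb'))
m,im,d=D['top']
a=cv2.resize(im[195:265,145:215],(400,400),interpolation=cv2.INTER_CUBIC)
ms,ims,ds=D['scene']
for n in ['top','scene']:
    mm,i,dd=D[n]
    hsv=cv2.cvtColor(i,cv2.COLOR_BGR2HSV)
    g=cv2.inRange(hsv,(45,90,30),(80,255,255))
    k,l,s,c=cv2.connectedComponentsWithStats(g); j=1+np.argmax(s[1:,4]); print(n,s[j],c[j])
    ys,xs=np.where(l==j); P=cloud(mm,dd,np.c_[xs,ys]); P=P[dd[ys,xs]>0]
    print(np.percentile(P,[2,10,50,90,98],axis=0).round(4))
    if n=='scene':
        x,y,w,h=s[j][:4]; b=cv2.resize(i[y-25:y+95,x-40:x+80],(400,400),interpolation=cv2.INTER_CUBIC)
c=cv2.resize(im[150:235,205:385],(800,378),interpolation=cv2.INTER_CUBIC)
out=np.vstack([cv2.resize(np.hstack([a,b]),(500,250)).astype(np.uint8) if 0 else np.hstack([cv2.resize(a,(220,220)),cv2.resize(b,(220,220)),np.zeros((220,360,3),np.uint8)]),c])
out=np.clip(out.astype(float)*1.6,0,255).astype(np.uint8)
cv2.imwrite('pics/b.png',out)
# points at height band .073 around the channel
ys,xs=np.mgrid[150:235,205:385]; px=np.c_[xs.ravel(),ys.ravel()]; P=cloud(m,d,px)
ok=(P[:,2]>.063)&(P[:,2]<.083); P=P[ok]
print(len(P), P[:,2].mean()); np.save('cover.npy',P)
# hanger 110mm
ys,xs=np.mgrid[195:265,145:215]; px=np.c_[xs.ravel(),ys.ravel()]; P=cloud(m,d,px)
z=P[:,2]; print(np.histogram(z,bins=np.arange(-.02,.32,.01)))
ok=(z>.095)&(z<.125); 
im2=np.zeros((70,70),np.uint8); im2[ok.reshape(70,70)]=255
Q=P[ok]; print(len(Q),Q.mean(0), Q.min(0),Q.max(0))
E
```

```text
top [158 226  19  13 140] [166.1  232.55]
[[0.4    0.242  0.1273]
 [0.402  0.2428 0.1436]
 [0.4096 0.2492 0.1989]
 [0.4193 0.2596 0.2025]
 [0.4222 0.2633 0.2039]]
scene [222 250  16  38 371] [229.3180593  266.48247978]
[[0.4017 0.1342 0.0344]
 [0.4028 0.2516 0.1258]
 [0.4114 0.2596 0.1794]
 [0.4185 0.2664 0.1994]
 [0.5095 0.2674 0.2004]]
1945 0.07307881197540518
(array([   0, 1572, 2524,  120,    2,    0,    0,    0,    0,    0,    0,
          0,  199,  284,    8,   11,   10,   13,   12,   12,    9,   40,
         60,    0,    0,    0,    0,    0,    0,    0,    0,    0,    0]), array([-0.02, -0.01,  0.  ,  0.01,  0.02,  0.03,  0.04,  0.05,  0.06,
        0.07,  0.08,  0.09,  0.1 ,  0.11,  0.12,  0.13,  0.14,  0.15,
        0.16,  0.17,  0.18,  0.19,  0.2 ,  0.21,  0.22,  0.23,  0.24,
        0.25,  0.26,  0.27,  0.28,  0.29,  0.3 ,  0.31]))
485 [0.42951638 0.25869195 0.11089285] [0.37180072 0.22174047 0.10370339] [0.46971783 0.29495162 0.12488989]
```

View pics/b.png

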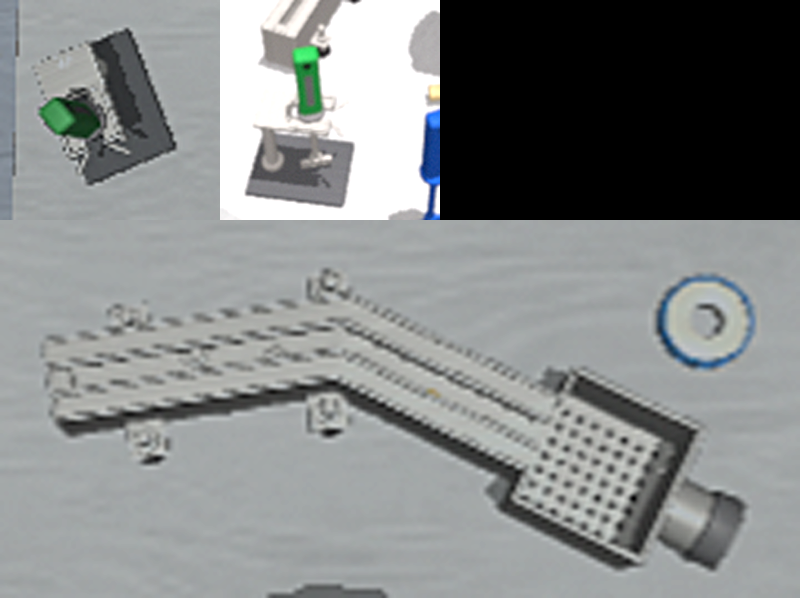

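The lone green handle in the upright stand, top view (166,232) in the raw picture, is the rake. The blue T-tool at scene right is the look-alike. Next I fit the channel.

```bash
python3 - <<'E'
from h import *
import pickle
from scipy.optimize import least_squares
P=np.load('cover.npy')[:,:2]
D=pickle.load(open('d0.pkl','rb')); m,im,d=D['top']
# initial guesses from top crop pixels (crop 4.444x from 205,150; row offset 220)
f=lambda u,v: onz(m,[[205+u/4.444,150+(v-220)/4.444]],.073)[0,:2]
He,B,M=f(57,379),f(335,341),f(535,440)
print(He,B,M,np.linalg.norm(He-B),np.linalg.norm(M-B))
def res(B,He,M):
    out=[]
    for A in (He,M):
        L=np.linalg.norm(A-B); u=(A-B)/L; q=P-B; s=q@u; n=q@[-u[1],u[0]]
        k=(s>20e-3)&(s<L-8e-3)&(abs(n)<.030); out.append((s[k],n[k]))
    return out
th=np.arctan2(*(He-B)[::-1])
for it in range(5):
    u1=np.array([np.cos(th),np.sin(th)]); a2=th+np.pi+np.radians(-35); 
    # leg2 = -y rotated 35deg towards -x
    y=u1; x=np.array([y[1],-y[0]]); u2=-np.cos(np.radians(35))*y-np.sin(np.radians(35))*x
    lines=[]
    for (s,n),u in zip(res(B,B+.165*u1,B+.125*u2),(u1,u2)):
        # use edges: mean of 2/98 percentile in bins
        bs=[];bn=[]
        for lo in np.arange(.02,.15,.01):
            k=(s>=lo)&(s<lo+.01)
            if k.sum()>15: bs.append(lo+.005); bn.append((n[k].min()+n[k].max())/2)
        c=np.polyfit(bs,bn,1); lines.append((c,u,len(bs)))
    (c1,_,_),(c2,_,_)=lines
    print('slopes deg',np.degrees(np.arctan([c1[0],c2[0]])),'off mm',c1[1]*1e3,c2[1]*1e3)
    n1=np.array([-u1[1],u1[0]]);n2=np.array([-u2[1],u2[0]])
    B=B+np.linalg.solve(np.array([n1,n2]),[c1[1],c2[1]])
    th+=np.arctan((c1[0]*165+c2[0]*125)/290)
print('bend',B,'yaw(y axis)',np.degrees(th),'u1',u1,'u2',u2)
print('end',B+.165*u1,'head',B+.129*u1,'mouth',B+.125*u2,'sump',B+.165*u2)
# hanger
ys,xs=np.mgrid[195:265,145:215]; px=np.c_[xs.ravel(),ys.ravel()]; Q=cloud(m,d,px); z=Q[:,2]
H=Q[z>.193]; print('handle top',H.mean(0),H.min(0),H.max(0))
T=onz(m,[[205+0,150]],0)
r=cv2.minAreaRect((Q[(z>.1)&(z<.12)][:,:2]*1000).astype(np.float32)); print('fork rect',r)
E
```

```text
[0.53004732 0.15074631] [ 0.54938701 -0.00675304] [ 0.49150811 -0.11740132] 0.15868229465661648 0.1248719667325123
slopes deg [1.04331761 0.86278695] off mm -3.3869284493717142 4.117394658317801
slopes deg [ 0.0352064  -0.06264427] off mm -0.06202234865525004 -0.038815700941072034
slopes deg [ 0.02985801 -0.05588685] off mm 0.028288162294429393 0.0002390059347028928
slopes deg [ 0.03691581 -0.04900305] off mm 9.004491645952907e-05 0.00023732120384338667
slopes deg [ 0.03703331 -0.04888848] off mm 1.4270980283308558e-06 3.948806566758271e-06
bend [ 0.55305144 -0.00854578] yaw(y axis) 97.95174305616099 u1 [-0.13833904  0.99038493] u2 [-0.45474075 -0.89062385]
end [0.5302255  0.15486773] head [0.53520571 0.11921387] mouth [ 0.49620885 -0.11987376] sump [ 0.47801922 -0.15549872]
handle top [0.40349405 0.20529532 0.38572093] [0.37171717 0.01625772 0.1931815 ] [0.4239414  0.26638251 1.1121737 ]
fork rect ((421.3287658691406, 258.4834899902344), (90.75304412841797, 45.81904983520508), 21.839876174926758)
```

Call:
{"op": "carry_out", "data": {"translation": [[0.0,0,0],[0.0,-0.03,-0.01],[0.0,-0.07,-0.02],[0.0,-0.11,-0.04],[0.0,-0.15,-0.06],[0.0,-0.19,-0.08],[0.0,-0.23,-0.09],[0.0,-0.27,-0.1]], "rotation": [[0,0,0],[0,0,0],[0,0,0],[0,0,0],[0,0,0],[0,0,0],[0,0,0],[0,0,0]]}}

```text
t: 0.82
tool_pos: [0.1618, -0.3507, 0.4015]
orientation: [0.977, 0.214, -0.0, 0.001]
wrist_force: [-0.7, 0.3, 1.1]
width: 1.005
```

Call:
{"op": "carry_out", "data": {"translation": [[0.04,0,0],[0.08,0,0],[0.12,0,0],[0.16,0,0],[0.2,0,0],[0.218,-0.036,0],[0.236,-0.072,0],[0.254,-0.107,0]], "rotation": [[0,0,0],[0,0,0],[0,0,0],[0,0,0],[0,0,0],[0,0,0],[0,0,0],[0,0,0]]}}

```text
t: 1.48
tool_pos: [0.3483, -0.1471, 0.3999]
orientation: [0.977, 0.214, -0.001, -0.001]
wrist_force: [0.8, -0.2, -0.5]
width: 0.997
```

Call:
{"op": "carry_out", "data": {"translation": [[0.018,-0.036,0],[0.036,-0.072,0],[0.054,-0.107,0],[0.072,-0.143,0],[0.09,-0.179,0],[0.108,-0.215,0],[0.126,-0.25,0],[0.144,-0.286,0]], "rotation": [[0,0,0],[0,0,0],[0,0,0],[0,0,0],[0,0,0],[0,0,0],[0,0,0],[0,0,0]]}}

```text
t: 2.15
tool_pos: [0.3586, 0.1733, 0.4009]
orientation: [0.977, 0.214, 0.001, 0.0]
wrist_force: [1.0, -0.3, 0.1]
width: 1.002
```

Call:
{"op": "carry_out", "data": {"translation": [[0.015,-0.025,0.02],[0.025,-0.052,0.04],[0.025,-0.052,0.05],[0.025,-0.052,0.05],[0.025,-0.052,0.05],[0.025,-0.052,0.05],[0.025,-0.052,0.05],[0.025,-0.052,0.05]], "rotation": [[0,0,0],[0,0,0],[0,0,0],[0,0,0],[0,0,0],[0,0,0],[0,0,0],[0,0,0]]}}

```text
t: 2.82
tool_pos: [0.3609, 0.2282, 0.3519]
orientation: [0.977, 0.213, 0.001, -0.0]
wrist_force: [0.1, 0.5, 0.3]
width: 1.002
```

```bash
python3 - <<'E'
from h import *
import pickle
s=ctrl.get_state(); print(s['t'],s['qpos'].round(3),s['tool_pos'],s['orientation'].round(4))
D=grab('wrist'); pickle.dump((D,s),open('w1.pkl','wb'))
m,im,d=D; print(m['position'],rot(m)[:,2], rot(m)[:,0])
print(proj(m,[[.411,.256,.201],[.411,.256,.11],[.421,.258,.11]]))
cv2.imwrite('pics/w1.png',np.clip(cv2.resize(im,(800,600))*1.3,0,255).astype(np.uint8))
g=cv2.inRange(cv2.cvtColor(im,cv2.COLOR_BGR2HSV),(45,90,30),(80,255,255))
ys,xs=np.where(g>0); P=cloud(m,d,np.c_[xs,ys]); k=(P[:,2]>.19)&(P[:,2]<.21); print(k.sum(),P[k].mean(0))
print(cv2.minAreaRect((P[k][:,:2]*1000).astype(np.float32)))
E
```

```text
2.8167 [ 0.297 -0.354  2.043 -0.     1.451  1.438] [0.36090809 0.2281711  0.35186023] [ 9.770e-01  2.133e-01  1.200e-03 -1.000e-04]
[0.42930547 0.25974871 0.43338506] [-0.2349243  -0.10852921 -0.96593581] [ 4.16869315e-01 -9.08966129e-01  7.41919066e-04]
[[252.69474735 131.23122736]
 [254.36083147 123.83915169]
 [256.75995112 113.42585997]]
783 [0.41477738 0.25363358 0.19949859]
((414.5757751464844, 253.45541381835938), (23.42750358581543, 17.97540855407715), 41.43527603149414)
```

View pics/w1.png

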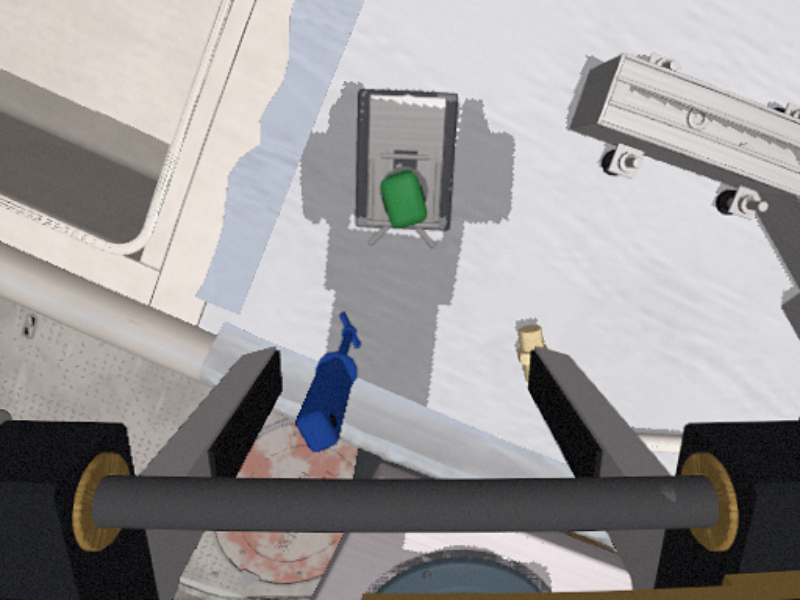

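Wrist view: the green handle is at (403,197) in the fork. The horns open toward the bottom of the picture and the post is behind, up in the picture. The blue tool at (335,400) is left alone. Next: grasp the handle.

Call:
{"op": "carry_out", "data": {"translation": [[0.02,0,0],[0.04,0,0],[0.059,0,0.0],[0.059,0,0.02],[0.059,0,0.045],[0.059,0,0.075],[0.059,0,0.1],[0.059,0,0.114]], "rotation": [[0,0,-0.1],[0,0,-0.2],[0,0,-0.292],[0,0,-0.292],[0,0,-0.292],[0,0,-0.292],[0,0,-0.292],[0,0,-0.292]]}}

```text
t: 3.53
tool_pos: [0.413, 0.2527, 0.2339]
orientation: [0.935, 0.354, -0.002, -0.0]
wrist_force: [0.7, 0.3, -0.5]
width: 0.998
```

```bash
python3 - <<'E'
from h import *
import pickle
(m,im,d),s=pickle.load(open('w1.pkl','rb'))
ys,xs=np.mgrid[0:260,150:400]; px=np.c_[xs.ravel(),ys.ravel()]; P=cloud(m,d,px)
k=(d[px[:,1],px[:,0]]>0)&(P[:,2]>.1)&(P[:,2]<.13)&(np.hypot(P[:,0]-.42,P[:,1]-.258)<.09)
Q=P[k]; print(k.sum(),np.histogram(Q[:,2],bins=np.arange(.1,.131,.0025)))
r=cv2.minAreaRect((Q[:,:2]*1000).astype(np.float32)); print(r)
for a in [r[2]]:
    print('PCA',np.linalg.svd(Q[:,:2]-Q[:,:2].mean(0),full_matrices=False)[2])
# canvas of heights in hanger frame
a=np.radians(24.); u=np.array([np.cos(a),np.sin(a)]); v=np.array([-u[1],u[0]]); c=np.array([.4146,.2535])
S=(Q[:,:2]-c)@np.c_[u,v]*1000
for lo in range(-60,70,5):
    t=S[(S[:,0]>=lo)&(S[:,0]<lo+5)]
    if len(t): print(lo,len(t),t[:,1].min().round(1),t[:,1].max().round(1), sorted(set((t[:,1]//3*3).astype(int))))
np.save('fork.npy',Q)
cv2.imwrite('pics/h1.png',cv2.resize(im[40:170,210:310],(600,780),interpolation=cv2.INTER_CUBIC)[:600])
s=ctrl.get_state(); print(s['tool_pos'],s['orientation'],s['wrist_force'],s['qpos'].round(2))
E
```

```text
3095 (array([   0,    2,   75, 2085,  524,  325,   82,    0,    0,    0,    1,
          1]), array([0.1   , 0.1025, 0.105 , 0.1075, 0.11  , 0.1125, 0.115 , 0.1175,
       0.12  , 0.1225, 0.125 , 0.1275, 0.13  ]))
((424.1185302734375, 257.4983825683594), (91.29190063476562, 45.757606506347656), 21.49333953857422)
PCA [[-0.92906396 -0.36991913]
 [ 0.36991913 -0.92906396]]
-40 3 -19.3 -18.2 [np.int64(-21)]
-35 50 -20.2 23.0 [np.int64(-21), np.int64(-18), np.int64(-15), np.int64(15), np.int64(18), np.int64(21)]
-30 55 -16.1 19.9 [np.int64(-18), np.int64(-15), np.int64(-12), np.int64(-9), np.int64(9), np.int64(12), np.int64(15), np.int64(18)]
-25 89 -21.5 23.5 [np.int64(-24), np.int64(-21), np.int64(-18), np.int64(-15), np.int64(-12), np.int64(-9), np.int64(-6), np.int64(6), np.int64(9), np.int64(12), np.int64(15), np.int64(18), np.int64(21)]
-20 135 -21.8 23.9 [np.int64(-24), np.int64(-21), np.int64(-18), np.int64(-15), np.int64(-12), np.int64(9), np.int64(12), np.int64(15), np.int64(18), np.int64(21)]
-15 101 -21.7 23.7 [np.int64(-24), np.int64(-21), np.int64(-18), np.int64(-15), np.in
[... 2454 characters left out ...]
12), np.int64(-9), np.int64(-6), np.int64(-3), np.int64(0), np.int64(3), np.int64(6), np.int64(9), np.int64(12), np.int64(15), np.int64(18)]
50 260 -23.8 20.6 [np.int64(-24), np.int64(-21), np.int64(-18), np.int64(-15), np.int64(-12), np.int64(-9), np.int64(-6), np.int64(-3), np.int64(0), np.int64(3), np.int64(6), np.int64(9), np.int64(12), np.int64(15), np.int64(18)]
55 24 -7.6 20.5 [np.int64(-9), np.int64(-6), np.int64(-3), np.int64(0), np.int64(3), np.int64(6), np.int64(9), np.int64(12), np.int64(15), np.int64(18)]
[0.41297476 0.25273086 0.23394435] [ 9.35410898e-01  3.53557954e-01 -1.79451547e-03 -6.81470986e-05] [ 0.66902873  0.32662472 -0.53995768] [ 0.31 -0.07  2.03 -0.    1.19  1.16]
```

View pics/h1.png

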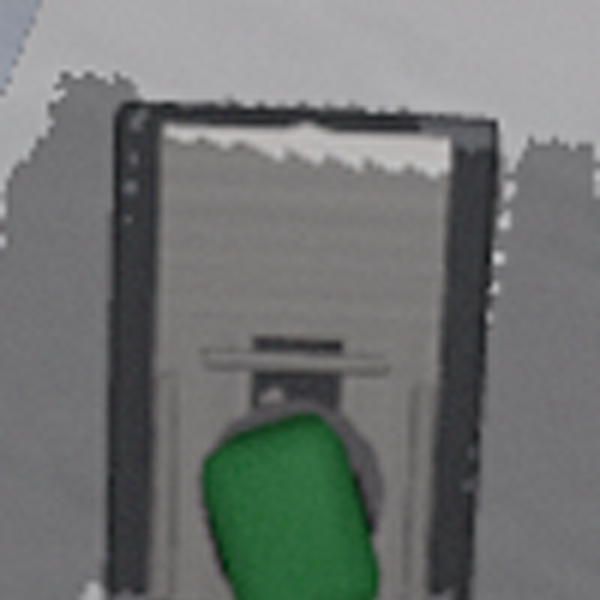

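Fork axis yaw is about 21.6°, and the handle is centred on it within 0.3 mm. Closing the grip.

Call:
{"op": "carry_out", "data": {"translation": [[0,0,-0.002],[0,0,-0.002],[0,0,-0.002],[0,0,-0.002],[0,0,-0.002],[0,0,-0.002],[0,0,-0.002],[0,0,-0.002]], "rotation": [[0,0,0],[0,0,0],[0,0,0],[0,0,0],[0,0,0],[0,0,0],[0,0,0],[0,0,0]], "claw": 0}}

```text
t: 4.2
tool_pos: [0.4139, 0.2537, 0.239]
orientation: [0.935, 0.354, 0.0, -0.0]
wrist_force: [0.2, 0.7, -0.7]
width: 0.469
```

```bash
python3 - <<'E'
from h import *
s=ctrl.get_state(); print(s)
m,im,d=grab('wrist'); 
g=cv2.inRange(cv2.cvtColor(im,cv2.COLOR_BGR2HSV),(45,90,30),(80,255,255))
ys,xs=np.where(g>0); print(len(ys))
if len(ys):
    P=cloud(m,d,np.c_[xs,ys]); P=P[d[ys,xs]>0]; Rt=R.from_quat(s['orientation']).as_matrix()
    L=(P-s['tool_pos'])@Rt; print(np.percentile(L,[1,5,50,95,99],axis=0).round(4))
E
```

```text
{'t': 4.2, 'qpos': array([ 3.15699615e-01, -7.80181293e-02,  2.02440860e+00,  5.22581492e-05,
        1.19466585e+00,  1.16263255e+00]), 'qvel': array([ 0.00034751,  0.00312128,  0.0024146 ,  0.00052594, -0.00010513,
        0.0002187 ]), 'tau': array([-1.09032120e-02, -2.64793396e+01, -2.97074354e+01,  4.08380642e-02,
       -6.43112627e-02,  1.45908471e-04]), 'tool_pos': array([0.41394271, 0.25366684, 0.23895262]), 'orientation': array([ 9.35217953e-01,  3.54072461e-01,  2.69005547e-04, -1.18854848e-05]), 'wrist_force': array([ 0.17650534,  0.70580149, -0.69346757]), 'ft_torque': array([-0.05541403,  0.00532443,  0.02979026]), 'width': 0.46859736974376826}
3662
[[-0.0066 -0.008   0.0124]
 [-0.0048 -0.0072  0.0381]
 [ 0.0111  0.0003  0.0428]
 [ 0.0126  0.008   0.1058]
 [ 0.0203  0.009   0.1165]]
```

Call:
{"op": "carry_out", "data": {"translation": [[0,0,0],[0,0,0],[0,0,0],[0,0,0],[0,0,0],[0,0,0],[0,0,0],[0,0,0]], "rotation": [[0,0,0],[0,0,0],[0,0,0],[0,0,0],[0,0,0],[0,0,0],[0,0,0],[0,0,0]], "claw": 0}}

```text
t: 4.92
tool_pos: [0.4139, 0.2536, 0.2386]
orientation: [0.935, 0.354, -0.0, 0.0]
wrist_force: [0.2, -0.9, 0.0]
width: 0.191
```

```bash
python3 - <<'E'
from h import *
s=ctrl.get_state(); print(s['width'],s['tool_pos'],s['orientation'],s['wrist_force'],s['ft_torque'])
E
```

```text
0.19061269326895117 [0.41386672 0.25356679 0.23858202] [ 9.35227757e-01  3.54046661e-01 -1.67611770e-05  6.36341741e-05] [ 0.2008065  -0.87043139  0.01025945] [-6.55594632e-02 -1.05662043e-01 -9.37727337e-05]
```

Gripped: the opening is 17.9 mm and the handle is 18 mm. Before pulling out along the horns I check where the blue look-alike stands.

```bash
python3 - <<'E'
from h import *
import pickle
a=np.radians(21.6); U=np.array([[np.cos(a),np.sin(a)],[-np.sin(a),np.cos(a)]])
D=pickle.load(open('d0.pkl','rb'))
for (m,im,d),roi in ((D['top'],(150,275,270,310)),(D['scene'],(270,275,320,370)),(pickle.load(open('w1.pkl','rb'))[0],(180,190,235,290))):
    g=cv2.inRange(cv2.cvtColor(im,cv2.COLOR_BGR2HSV),(100,120,20),(130,255,255))
    x0,y0,x1,y1=roi; M=np.zeros_like(g); M[y0:y1,x0:x1]=1
    ys,xs=np.where((g*M>0)&(d>0)); P=cloud(m,d,np.c_[xs,ys]); print(len(P)); 
    if len(P): 
        print(np.percentile(P,[2,50,98],axis=0).round(3)); h=(P[:,:2]-[.4139,.2536])@U.T; print('hanger frame',np.percentile(h,[2,50,98],axis=0).round(3))
E
```

```text
232
[[0.267 0.232 0.008]
 [0.28  0.241 0.151]
 [0.29  0.255 0.189]]
hanger frame [[-0.142  0.03 ]
 [-0.13   0.037]
 [-0.118  0.051]]
648
[[0.268 0.238 0.008]
 [0.277 0.252 0.142]
 [0.288 0.259 0.186]]
hanger frame [[-0.139  0.037]
 [-0.128  0.049]
 [-0.117  0.055]]
1691
[[0.272 0.233 0.009]
 [0.286 0.245 0.155]
 [0.293 0.257 0.186]]
hanger frame [[-0.137  0.029]
 [-0.121  0.039]
 [-0.115  0.052]]
```

Call:
{"op": "carry_out", "data": {"translation": [[0,0,-0.002],[0,0,-0.004],[0,0,-0.006],[0,0,-0.008],[0,0,-0.01],[0,0,-0.012],[0,0,-0.014],[0,0,-0.014]], "rotation": [[0,0,0],[0,0,0],[0,0,0],[0,0,0],[0,0,0],[0,0,0],[0,0,0],[0,0,0]]}}

```text
t: 5.58
tool_pos: [0.4141, 0.2537, 0.2532]
orientation: [0.935, 0.354, 0.0, 0.0]
wrist_force: [-0.6, -0.4, -2.5]
width: 0.192
```

Call:
{"op": "carry_out", "data": {"translation": [[-0.0047,-0.0017,0],[-0.0141,-0.0051,0],[-0.0235,-0.0085,0],[-0.0329,-0.0119,0],[-0.0423,-0.0153,0],[-0.0517,-0.0187,0],[-0.0611,-0.0221,0],[-0.0658,-0.0238,0]], "rotation": [[0,0,0],[0,0,0],[0,0,0],[0,0,0],[0,0,0],[0,0,0],[0,0,0],[0,0,0]]}}

```text
t: 6.25
tool_pos: [0.3476, 0.2275, 0.2522]
orientation: [0.935, 0.354, -0.0, -0.0]
wrist_force: [-0.2, -0.3, -1.8]
width: 0.19
```

Call:
{"op": "carry_out", "data": {"translation": [[0,0,-0.01],[0,0,-0.025],[0,0,-0.04],[0,0,-0.055],[0,0,-0.07],[0,0,-0.085],[0,0,-0.105],[0,0,-0.12]], "rotation": [[0,0,0],[0,0,0],[0,0,0],[0,0,0],[0,0,0],[0,0,0],[0,0,0],[0,0,0]]}}

```text
t: 6.92
tool_pos: [0.3492, 0.228, 0.3751]
orientation: [0.935, 0.354, 0.001, 0.0]
wrist_force: [0.7, -0.3, -2.4]
width: 0.189
```

Call:
{"op": "carry_out", "data": {"translation": [[0.0086,0.0257,0],[0.0172,0.0513,0],[0.0258,0.077,0],[0.0344,0.1026,0],[0.043,0.1283,0],[0.0516,0.154,0],[0.0602,0.1796,0],[0.0688,0.2053,0]], "rotation": [[0,0,-0.123],[0,0,-0.246],[0,0,-0.369],[0,0,-0.492],[0,0,-0.615],[0,0,-0.738],[0,0,-0.861],[0,0,-0.986]]}}

```text
t: 7.58
tool_pos: [0.5378, 0.1188, 0.3733]
orientation: [0.654, 0.756, 0.0, 0.0]
wrist_force: [-0.4, 0.7, -1.0]
width: 0.189
```

Call:
{"op": "carry_out", "data": {"translation": [[0,0,0],[0,0,0.01],[0,0,0.025],[0,0,0.04],[0,0,0.05],[0,0,0.05],[0,0,0.05],[0,0,0.05]], "rotation": [[0,0,0],[0,0,0],[0,0,0],[0,0,0],[0,0,0],[0,0,0],[0,0,0],[0,0,0]]}}

```text
t: 8.25
tool_pos: [0.5364, 0.1199, 0.3236]
orientation: [0.656, 0.755, 0.0, 0.001]
wrist_force: [-0.8, 0.3, -1.1]
width: 0.195
```

```bash
python3 - <<'E'
from h import *
import pickle
s=ctrl.get_state(); print(s['t'],s['tool_pos'],s['orientation'],s['qpos'].round(2),s['wrist_force'])
D=grab('wrist'); pickle.dump((D,s),open('w2.pkl','wb')); m,im,d=D
T=grab('top'); S=grab('scene'); pickle.dump((T,S),open('ts2.pkl','wb'))
B=np.array([.55305,-.00855]);u1=np.array([-.13834,.99038])
print('proj head,end10,bend',proj(m,[[*(B+k*u1),.073] for k in (.129,.155,.165,0)]))
a=cv2.resize(im,(400,300))
x,y=proj(S[0],[[.535,.119,.09]])[0].astype(int)
b=cv2.resize(S[1][y-75:y+45,x-60:x+100],(400,300),interpolation=cv2.INTER_CUBIC)
x,y=proj(T[0],[[.535,.08,.073]])[0].astype(int)
c=cv2.resize(T[1][y-45:y+45,x-60:x+60],(400,300),interpolation=cv2.INTER_CUBIC)
x,y=proj(m,[[.535,.119,.073]])[0].astype(int); print(x,y)
e=cv2.resize(im[max(0,y-75):max(0,y-75)+150,x-100:x+100],(400,300),interpolation=cv2.INTER_CUBIC)
cv2.imwrite('pics/w2.png',np.clip(np.vstack([np.hstack([a,b]),np.hstack([c,e])])*1.3,0,255).astype(np.uint8))
E
```

```text
8.25 [0.53636686 0.11994655 0.32357   ] [6.56239804e-01 7.54552064e-01 4.91575993e-04 5.10438408e-04] [ 0.01 -0.01  1.8   0.    1.35 -0.13] [-0.77522993  0.33511925 -1.10522612]
proj head,end10,bend [[257.64204269 179.2788409 ]
 [257.62887125 154.48555247]
 [257.62392423 144.69710864]
 [257.7110499  288.55423243]]
257 179
```

View pics/w2.png

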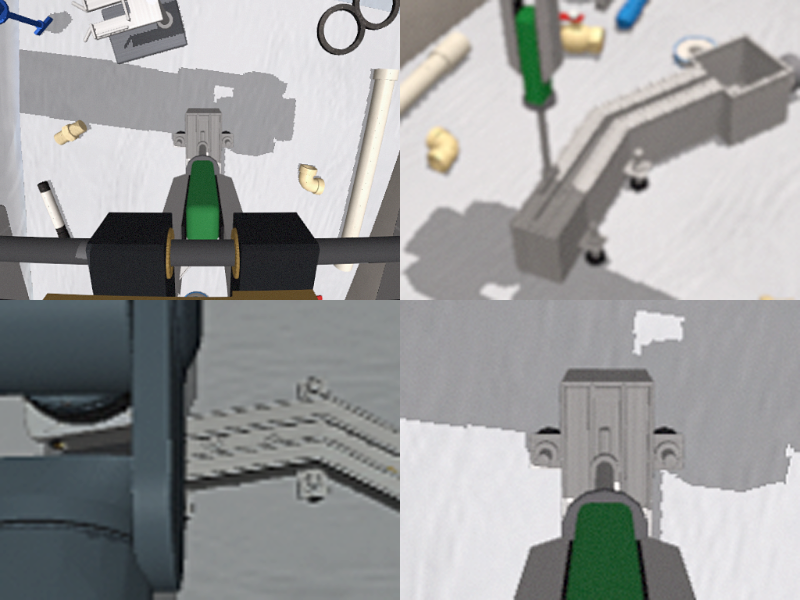

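Wrist view: the channel's closed end and slot appear at about (605,430) in the lower right crop, with the blade above the slot. I take one larger crop and edge profiles to centre the blade over the slot.

```bash
python3 - <<'E'
from h import *
import pickle
(m,im,d),s=pickle.load(open('w2.pkl','rb'))
g=cv2.cvtColor(im,cv2.COLOR_BGR2GRAY)
for r in (141,144,147,150,153,156,159,162,166,170,174): print(r,g[r,228:290].tolist())
P=cloud(m,d,[[u,v] for v in (144,147,150,156,162,168,172) for u in (245,258)]); print(P.round(4))
cv2.imwrite('pics/w2c.png',cv2.resize(im[128:188,218:298],(800,600),interpolation=cv2.INTER_NEAREST))
E
```

```text
141 [123, 122, 123, 123, 123, 121, 122, 123, 123, 120, 120, 99, 70, 69, 69, 71, 74, 71, 73, 71, 74, 74, 74, 68, 72, 70, 74, 74, 72, 72, 71, 73, 72, 74, 74, 74, 74, 72, 70, 72, 71, 74, 72, 75, 68, 70, 66, 73, 71, 72, 71, 71, 69, 96, 118, 122, 123, 122, 125, 124, 124, 122]
144 [123, 123, 123, 123, 122, 122, 123, 123, 123, 112, 88, 78, 84, 80, 79, 82, 80, 79, 79, 83, 80, 82, 82, 80, 82, 76, 79, 81, 81, 79, 80, 82, 78, 80, 77, 79, 83, 78, 81, 80, 80, 80, 79, 78, 77, 77, 76, 80, 79, 79, 79, 77, 82, 79, 77, 97, 118, 122, 120, 124, 123, 122]
147 [123, 123, 122, 121, 122, 121, 124, 121, 112, 106, 111, 98, 96, 107, 104, 105, 106, 105, 105, 101, 103, 106, 98, 100, 112, 118, 104, 93, 92, 94, 91, 95, 92, 92, 94, 95, 92, 94, 88, 98, 115, 110, 107, 106, 107, 105, 103, 104, 105, 109, 107, 107, 105, 95, 106, 111, 116, 123, 122, 122, 121, 120]
150 [122, 122, 123, 122, 122, 122, 121, 123, 109, 106, 111, 104, 114, 124, 125, 120, 122, 121, 119, 120, 120, 122, 111, 103, 116, 120, 123, 122, 122, 122, 119, 119, 121, 120, 119, 121, 122, 122, 112, 106, 114, 110, 114, 121, 124, 120, 121, 123, 125, 125, 120, 1
[... 1866 characters left out ...]
 119, 118, 114, 103, 116, 88, 34, 18, 20, 21, 27, 24]
174 [99, 90, 84, 101, 108, 114, 118, 115, 117, 113, 112, 111, 110, 123, 123, 122, 121, 122, 118, 117, 118, 122, 121, 113, 113, 112, 113, 121, 108, 109, 115, 119, 123, 112, 109, 117, 118, 124, 112, 102, 110, 108, 113, 121, 122, 116, 120, 123, 124, 125, 118, 119, 98, 94, 113, 110, 113, 121, 119, 120, 110, 103]
[[0.5174 0.1533 0.0694]
 [0.5305 0.1554 0.0711]
 [0.5178 0.1506 0.072 ]
 [0.5309 0.1525 0.072 ]
 [0.5182 0.1476 0.072 ]
 [0.5314 0.1495 0.0728]
 [0.519  0.1415 0.0722]
 [0.5322 0.1434 0.0723]
 [0.5198 0.1352 0.0716]
 [0.5339 0.1311 0.0374]
 [0.5206 0.129  0.0718]
 [0.5253 0.1951 0.4049]
 [0.5212 0.1251 0.073 ]
 [0.5335 0.1346 0.1102]]
```

View pics/w2c.png

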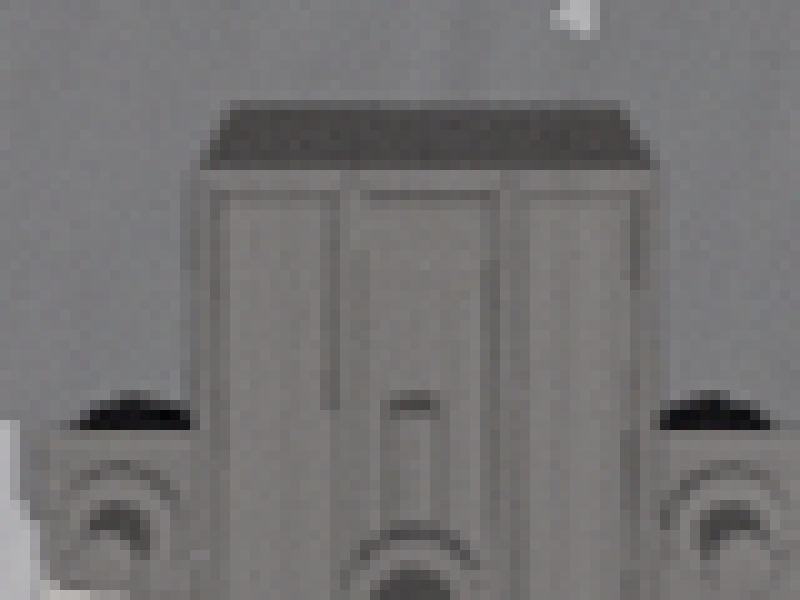

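```bash
python3 - <<'E'
from h import *
import pickle
(m,im,d),s=pickle.load(open('w2.pkl','rb'))
np.set_printoptions(linewidth=250)
cols=range(232,292)
for r in (150,154,156,158,160,162,164,166,168,170,172,174):
    P=cloud(m,d,[[u,r] for u in cols]); print(r,' '.join('%3d'%round(z*1000) if dd>0 else ' --' for z,dd in zip(P[:,2],d[r,232:292])))
E
```

```text
150  -1   2  -2   1  -1  72  73  72  71  73  71  75  73  72  72  71  72  73  72  73  74  73  73  72  73  72  73  71  72  72  72  72  72  73  73  72  74  74  73  72  73  73  73  73  72  73  72  72  71  73  74  74  -1   0  -1  -1  -1  -1   0   1
154  -2   0   0  -2  -1  74  74  72  73  71  72  71  73  71  72  --  72  72  73  73  74  75  72  72  72  72  73  72  73  73  71  72  72  72  72  74  74  74  71  72  73  72  73  71  71  72  72  73  71  74  74  72  -1  -1  -1  -1   0  -2  -1   0
156   0  --  -2   0  -1  73  75  72  72  73  72  71  73  72  72  73  73  72  73  73  75  73  72  73  72  71  72  72  73  73  73  72  72  72  74  74  75  74  72  72  71  72  73  73  71  73  73  73  73  73  74  72  -1  -1  -1  -1  -1   1  -1  -1
158   0  -3  -2  -1  -2  74  74  72  73  72  71  72  74  73  74  72  72  72  71  74  75  74  37  37  36  38  37  37  38  37  37  37  37  38  37  74  73  74  73  72  72  74  73  72  72  71  72  73  72  73  73  76  -1  -1   0   0  -1  -1  -3  -1
160  -2  --  -1   0   0  74  74  72  72  71  71  72  72  72  72  73  73  73  73  73  73  73  38  36  37  38  36  37  --  37 
[... 1127 characters left out ...]
  72  72  72  72  71  72  72  72  73  72  74  73  73  73  74  38  36 108 109 110 111 108 108  36  37  37  36  72  74  73  74  73  72  73  72  72  74  72  72  74  72  73  73  72  73   5   6   6   6   6   6   6   6
172  25  27  --  25  25  73  74  74  73  71  72  72  74  73  72  70  73  73  72  73  75  74  36  38 109 109 110 109 108 107  37  37  37  37  72  74  72  73  73  73  73  72  73  71  72  72  71  73  71  73  74  74  25  26  25  25  26  26  26  25
174  26  25  25  25  25  73  74  74  72  74  72  72  72  73  72  73  73  72  73  74  73  73  37  39 109 110 110 110 108 109  37  35  36  38  72  74  73  72  73  73  72  72  72  72  72  72  72  74  73  73  74  26  26  26  25  27  26  26  30  27
```

The wrist depth shows the slot at columns 254–266 (centre 260.0) and the blade centred at 259.0. I shift 1 mm along +tool y and 2 mm away from the closed end, then lower.

Call:
{"op": "carry_out", "data": {"translation": [[-0.002,0.001,0],[-0.002,0.001,0.004],[-0.002,0.001,0.012],[-0.002,0.001,0.02],[-0.002,0.001,0.028],[-0.002,0.001,0.036],[-0.002,0.001,0.044],[-0.002,0.001,0.05]], "rotation": [[0,0,0],[0,0,0],[0,0,0],[0,0,0],[0,0,0],[0,0,0],[0,0,0],[0,0,0]]}}

```text
t: 9.07
tool_pos: [0.5372, 0.1178, 0.271]
orientation: [0.656, 0.755, -0.001, -0.001]
wrist_force: [0.5, -0.3, -2.3]
width: 0.19
```

```bash
python3 - <<'E'
from h import *
s=ctrl.get_state(); print(s['tool_pos'],s['orientation'],s['wrist_force'],s['ft_torque'],s['width'])
E
```

```text
[0.53715814 0.11776755 0.27104031] [ 6.56296607e-01  7.54502526e-01 -5.53460505e-04 -6.28868217e-04] [ 0.54939775 -0.33650369 -2.25432743] [-0.01539053 -0.05832219  0.08742166] 0.19007938247732098
```

Call:
{"op": "carry_out", "data": {"translation": [[0,0,0.001],[0,0,0.002],[0,0,0.003],[0,0,0.004],[0,0,0.005],[0,0,0.006],[0,0,0.006],[0,0,0.006]], "rotation": [[0,0,0],[0,0,0],[0,0,0],[0,0,0],[0,0,0],[0,0,0],[0,0,0],[0,0,0]]}}

```text
t: 9.73
tool_pos: [0.5376, 0.1178, 0.2667]
orientation: [0.656, 0.755, 0.0, 0.0]
wrist_force: [-0.3, 0.7, -2.0]
width: 0.188
```

Call:
{"op": "carry_out", "data": {"translation": [[0,0,0.0005],[0,0,0.001],[0,0,0.0015],[0,0,0.002],[0,0,0.0025],[0,0,0.0025],[0,0,0.0025],[0,0,0.0025]], "rotation": [[0,0,0],[0,0,0],[0,0,0],[0,0,0],[0,0,0],[0,0,0],[0,0,0],[0,0,0]]}}

```text
t: 10.4
tool_pos: [0.5376, 0.1178, 0.2642]
orientation: [0.656, 0.755, 0.0, 0.0]
wrist_force: [-0.3, 0.3, -2.1]
width: 0.189
```

Call:
{"op": "carry_out", "data": {"translation": [[0,0,0.0005],[0,0,0.001],[0,0,0.0015],[0,0,0.002],[0,0,0.002],[0,0,0.002],[0,0,0.002],[0,0,0.002]], "rotation": [[0,0,0],[0,0,0],[0,0,0],[0,0,0],[0,0,0],[0,0,0],[0,0,0],[0,0,0]]}}

```text
t: 11.07
tool_pos: [0.5376, 0.1178, 0.2622]
orientation: [0.656, 0.755, 0.0, 0.0]
wrist_force: [0.2, -0.7, -2.0]
width: 0.193
```

Call:
{"op": "carry_out", "data": {"translation": [[0,0,0.0003],[0,0,0.0006],[0,0,0.0009],[0,0,0.001],[0,0,0.001],[0,0,0.001],[0,0,0.001],[0,0,0.001]], "rotation": [[0,0,0],[0,0,0],[0,0,0],[0,0,0],[0,0,0],[0,0,0],[0,0,0],[0,0,0]]}}

```text
t: 11.73
tool_pos: [0.5377, 0.1178, 0.2616]
orientation: [0.656, 0.755, 0.0, 0.0]
wrist_force: [-2.5, -0.1, 3.8]
width: 0.192
```

Contact: the vertical force rose by about 6 N, so the floor is at z ≈ 38 mm, 35 mm below the cover. That agrees with the depth reading. I ease off slightly and turn square.

Call:
{"op": "carry_out", "data": {"translation": [[0,0,-0.0004],[0,0,-0.0004],[0,0,-0.0004],[0,0,-0.0004],[0,0,-0.0004],[0,0,-0.0004],[0,0,-0.0004],[0,0,-0.0004]], "rotation": [[0,0,0.05],[0,0,0.14],[0,0,0.24],[0,0,0.34],[0,0,0.44],[0,0,0.54],[0,0,0.64],[0,0,0.74]]}}

```text
t: 12.4
tool_pos: [0.5375, 0.118, 0.2615]
orientation: [0.886, 0.464, 0.0, -0.0]
wrist_force: [-1.5, -0.2, 1.9]
width: 0.19
```

Call:
{"op": "carry_out", "data": {"translation": [[0,0,0],[0,0,0],[0,0,0],[0,0,0],[0,0,0],[0,0,0],[0,0,0],[0,0,0]], "rotation": [[0,0,0.11],[0,0,0.22],[0,0,0.33],[0,0,0.44],[0,0,0.55],[0,0,0.66],[0,0,0.76],[0,0,0.831]]}}

```text
t: 13.07
tool_pos: [0.5377, 0.1178, 0.2614]
orientation: [0.998, 0.067, 0.0, -0.0]
wrist_force: [-0.1, 0.1, 0.6]
width: 0.189
```

```bash
python3 - <<'E'
from h import *
import pickle
s=ctrl.get_state(); print(s['t'],s['tool_pos'],s['orientation'],s['wrist_force'],s['ft_torque'],s['qpos'].round(2))
D=grab('wrist'); pickle.dump((D,s),open('w3.pkl','wb')); m,im,d=D
print(m['position'],rot(m)[:,2])
B=np.array([.5558,-.0106]);u1=np.array([-.13834,.99038]);u2=np.array([-.45474,-.89062])
q=proj(m,[[*(B+k*u1),.073] for k in (.155,.129,.06,0)]+[[*(B+k*u2),.073] for k in (.06,.125)]); print(q.round(1))
im=np.clip(im*1.3,0,255).astype(np.uint8)
for p in q: cv2.circle(im,tuple(int(v) for v in p),2,(0,0,255),-1)
cv2.imwrite('pics/w3.png',cv2.resize(im,(800,600)))
E
```

```text
13.0667 [0.5377253  0.1177925  0.26139015] [ 9.97748119e-01  6.70710091e-02  4.12319191e-04 -3.27037135e-05] [-0.05055499  0.07270973  0.57915634] [-0.01589608  0.04531833  0.01598376] [0.01 0.05 1.85 0.   1.24 1.45]
[0.61247479 0.12794857 0.34282395] [-0.25771364 -0.03511293 -0.96558312]
[[229.4 194.8]
 [259.7 194.7]
 [339.8 194.3]
 [408.2 194. ]
 [456.3 230.3]
 [502.8 266. ]]
```

View pics/w3.png

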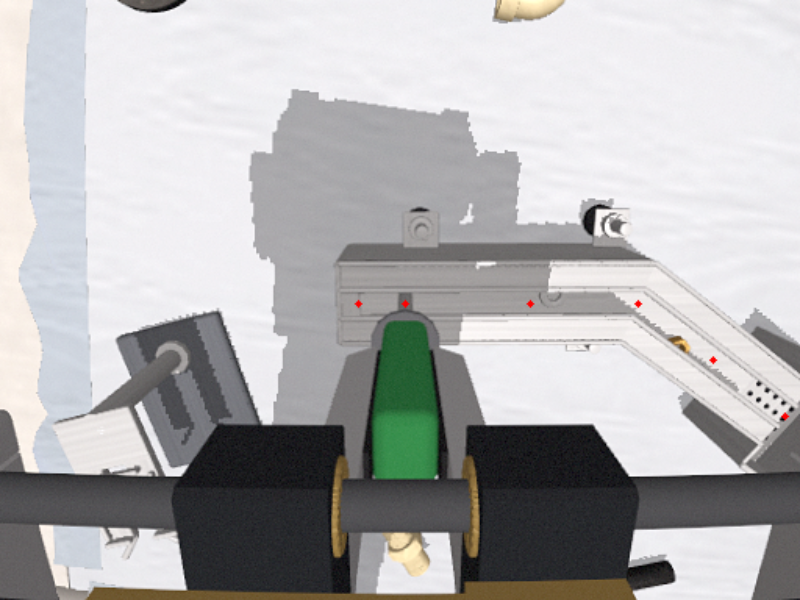

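The picture shows the rake square in the slot at (405,305), a washer at (550,296) and the brass nut at (678,344). The model points (red) lie about on the slot line. I refit the channel from this close depth view.

```bash
cat > fit.py <<'E'
from h import *
def fit(m,d,B,th,excl=None,sgn=1):
    ys,xs=np.mgrid[100:310,180:512]; px=np.c_[xs.ravel(),ys.ravel()]
    P=cloud(m,d,px); ok=(d[px[:,1],px[:,0]]>0)&(P[:,2]>.066)&(P[:,2]<.079); P=P[ok][:,:2]
    c,sn=np.cos(np.radians(35)),np.sin(np.radians(35))
    for it in range(6):
        u1=np.array([np.cos(th),np.sin(th)]); x=np.array([u1[1],-u1[0]]); u2=-c*u1-sn*x
        ln=[]
        for u,L,off in ((u1,.16,0),(u2,.115,0)):
            q=P-B; s=q@u; n=q@[-u[1],u[0]]; bs=[];bc=[];bw=[]
            for lo in np.arange(.015,L,.005):
                k=(s>=lo)&(s<lo+.005)&(abs(n)<.028)
                if excl is not None and abs(lo-excl)<.025 and u is u1: continue
                if k.sum()<25: continue
                v=np.sort(n[k]); lo_,hi_=v[1],v[-2]
                g=v[(v>-.015)&(v<.015)]; j=np.argmax(np.diff(g)); 
                bs.append(lo+.0025); bc.append((lo_+hi_)/2); bw.append((hi_-lo_,g[j+1]-g[j],(g[j+1]+g[j])/2))
            w=np.array(bw); ln.append((np.polyfit(bs,bc,1),np.polyfit(bs,w[:,2],1),np.median(w,0),len(bs)))
        n1=np.array([-u1[1],u1[0]]);n2=np.array([-u2[1],u2[0]])
        if it==5: break
        B=B+np.linalg.solve(np.array([n1,n2]),[ln[0][0][1],ln[1][0][1]])
        th+=np.arctan((ln[0][0][0]*150+ln[1][0][0]*115)/265)
    for c1,c2,w,k in ln: print(k,'cover slope deg',np.degrees(c1[0]).round(2),'off',(c1[1]*1e3).round(2),'slot slope',np.degrees(c2[0]).round(2),'slot off',(c2[1]*1e3).round(2),'widths mm',(w*1e3).round(1))
    print('B',B.round(4),'th',np.degrees(th).round(2),'u1',u1.round(4),'u2',u2.round(4))
    return B,th,u1,u2
E
python3 - <<'E'
from fit import *
import pickle
(m,im,d),s=pickle.load(open('w3.pkl','rb'))
B,th,u1,u2=fit(m,d,np.array([.5558,-.0106]),np.radians(97.95),excl=.129)
# blade/stem: stem/collar not visible; TCP relative
q=s['tool_pos'][:2]-B; print('TCP s',q@u1,'lat (toward +x)',q@[u1[1],-u1[0]])
# stem seen below collar: rows near (259,185)
for r in range(178,206,2):
    P=cloud(m,d,[[u,r] for u in range(246,275)]); print(r,' '.join('%3d'%round(z*1000) if dd>0 else ' --' for z,dd in zip(P[:,2],d[r,246:275])))
E
```

```text
20 cover slope deg -0.07 off 0.0 slot slope -2.2 slot off 1.83 widths mm [48.  13.3 -0.2]
20 cover slope deg 0.09 off 0.0 slot slope 0.22 slot off -0.21 widths mm [47.8 13.   0. ]
B [ 0.5562 -0.0104] th 97.84 u1 [-0.1364  0.9907] u2 [-0.4565 -0.8897]
TCP s 0.12955486569637237 lat (toward +x) -0.0007921576743839532
178  73  71  73  72  72  71  72  72  72  73  72  73  71  71  72  72  71  73  72  73  72  72  73  73  72  73  73  73  71
180  72  73  71  71  72  73  72  72  72  73  72  73  71  73  72  72  73  71  71  73  73  72  74  73  73  73  73  72  71
182  73  72  72  72  73  72  73  73  73  72  73  72  72  71  72  73  72  71  71  72  72  73  73  71  72  72  71  73  72
184  74  75  74  72  72  74  73  74  73  73  73  73  74  71  74  73  74  73  74  74  74  73  73  73  73  72  74  73  73
186  73  74  75  75  73  74  74  75  73  73  74  74  73  73  73  75  74  74  74  73  74  74  74  73  74  74  74  74  74
188  37  36  39  36  38  38  53  53  54  61  66  67  68  67  67  66  61  53  53  54  36  38  35  37  36  37  36  37  37
190  37  35  38  36  37  36  53  52  52  69  72  73  75  74  75 
[... 195 characters left out ...]
  37  38  37  38  78  82  84  85  87  88  86  85  82  78  37  37  36  36  36  36  35  37  38  36  37
196  39  36  36  37  38  38  37  38  84  90  91  92  93  92  93  92  89  83  36  37  36  37  38  36  36  37  37  36  37
198  36  36  38  36  37  37  37  36  90 134 135 136 137 135 135 135 135  90  37  37  37  37  37  35  37  37  36  37  36
200  37  36 135 136 137 137 138 138 138 138 139 138 139 138 138 138 138 137 139 138 137 137 137 134  37  36  37  37  36
202 136 138 137 138 139 138 138 137 138 137 138 138 138 139 138 138 138 138 139 138 138 139 139 138 137 136  72  73  74
204 138 137 137 137 137 138 139 136 137 138 139 138 138 138 138 138 139 138 138 139 138 139  -- 137 138 136 138 137 135
```

```bash
python3 - <<'E'
from h import *
import pickle
(m,im,d),s=pickle.load(open('w3.pkl','rb'))
B=np.array([.5562,-.0104]);u1=np.array([-.1364,.9907]);n=np.array([.9907,.1364])
o=np.array(m['position'])
for r in (190,192,194,196):
    P=cloud(m,d,[[u,r] for u in range(256,261)]); q=P[:,:2]-B
    print(r,'front lat mm',((q@n).mean()*1e3).round(2),'s',((q@u1).mean()*1e3).round(2),'z',P[:,2].mean().round(4))
E
```

```text
190 front lat mm 3.69 s 130.29 z 0.0738
192 front lat mm 3.7 s 130.28 z 0.0803
194 front lat mm 3.51 s 130.26 z 0.0859
196 front lat mm 3.62 s 130.25 z 0.0923
```

Call:
{"op": "carry_out", "data": {"translation": [[0.0001,0.001,0],[0.0002,0.0025,0],[0.0003,0.004,0.0001],[0.0004,0.0055,0.0001],[0.0005,0.007,0.0001],[0.0005,0.0085,0.0002],[0.0005,0.01,0.0002],[0.0005,0.0115,0.0002]], "rotation": [[0,0,0],[0,0,0],[0,0,0],[0,0,0],[0,0,0],[0,0,0],[0,0,0],[0,0,0]]}}

```text
t: 13.78
tool_pos: [0.5396, 0.1062, 0.2612]
orientation: [0.998, 0.069, -0.0, 0.0]
wrist_force: [-0.2, -0.2, -1.4]
width: 0.188
```

Stem axis is within 0.4 mm of the slot's centre line. I draw on slowly.

Call:
{"op": "carry_out", "data": {"translation": [[0,0.0015,0.0002],[0,0.003,0.0003],[0,0.0045,0.0004],[0,0.006,0.0004],[0,0.0075,0.0004],[0,0.009,0.0005],[0,0.0105,0.0005],[0,0.012,0.0005]], "rotation": [[0,0,0],[0,0,0],[0,0,0],[0,0,0],[0,0,0],[0,0,0],[0,0,0],[0,0,0]]}}

```text
t: 14.45
tool_pos: [0.5414, 0.0944, 0.2609]
orientation: [0.998, 0.069, 0.0, -0.0]
wrist_force: [0.3, -0.1, 1.3]
width: 0.188
```

Call:
{"op": "carry_out", "data": {"translation": [[0,0.0015,0],[0,0.003,0.0001],[0,0.0045,0.0001],[0,0.006,0.0001],[0,0.0075,0.0002],[0,0.009,0.0002],[0,0.0105,0.0002],[0,0.012,0.0003]], "rotation": [[0,0,0],[0,0,0],[0,0,0],[0,0,0],[0,0,0],[0,0,0],[0,0,0],[0,0,0]]}}

```text
t: 15.12
tool_pos: [0.543, 0.0826, 0.2607]
orientation: [0.998, 0.069, 0.0, -0.0]
wrist_force: [-0.5, 1.5, 1.9]
width: 0.188
```

Call:
{"op": "carry_out", "data": {"translation": [[0,0.0015,0],[0,0.003,0],[0,0.0045,0.0001],[0,0.006,0.0001],[0,0.0075,0.0001],[0,0.009,0.0002],[0,0.0105,0.0002],[0,0.012,0.0002]], "rotation": [[0,0,0],[0,0,0],[0,0,0],[0,0,0],[0,0,0],[0,0,0],[0,0,0],[0,0,0]]}}

```text
t: 15.78
tool_pos: [0.5447, 0.0706, 0.2604]
orientation: [0.998, 0.069, 0.0, -0.0]
wrist_force: [0.7, 1.7, 2.4]
width: 0.191
```

Call:
{"op": "carry_out", "data": {"translation": [[0,0.0015,0],[0,0.003,0.0001],[0,0.0045,0.0001],[0,0.006,0.0001],[0,0.0075,0.0002],[0,0.009,0.0002],[0,0.0105,0.0002],[0,0.012,0.0002]], "rotation": [[0,0,0],[0,0,0],[0,0,0],[0,0,0],[0,0,0],[0,0,0],[0,0,0],[0,0,0]]}}

```text
t: 16.45
tool_pos: [0.5463, 0.0588, 0.2602]
orientation: [0.998, 0.069, 0.0, -0.0]
wrist_force: [-0.4, 2.8, 2.9]
width: 0.192
```

Call:
{"op": "carry_out", "data": {"translation": [[0,0.0015,0],[0,0.003,0.0001],[0,0.0045,0.0001],[0,0.006,0.0001],[0,0.0075,0.0002],[0,0.009,0.0002],[0,0.0105,0.0002],[0,0.012,0.0003]], "rotation": [[0,0,0],[0,0,0],[0,0,0],[0,0,0],[0,0,0],[0,0,0],[0,0,0],[0,0,0]]}}

```text
t: 17.12
tool_pos: [0.548, 0.0469, 0.2599]
orientation: [0.998, 0.069, 0.0, -0.0]
wrist_force: [0.4, 2.4, 4.5]
width: 0.191
```

Call:
{"op": "carry_out", "data": {"translation": [[0,0.0015,-0.0001],[0,0.003,-0.0001],[0,0.0045,-0.0001],[0,0.006,0],[0,0.0075,0],[0,0.009,0],[0,0.0105,0.0001],[0,0.012,0.0001]], "rotation": [[0,0,0],[0,0,0],[0,0,0],[0,0,0],[0,0,0],[0,0,0],[0,0,0],[0,0,0]]}}

```text
t: 17.78
tool_pos: [0.5496, 0.035, 0.2597]
orientation: [0.998, 0.069, -0.0, 0.0]
wrist_force: [-0.3, 2.1, 3.6]
width: 0.189
```

Call:
{"op": "carry_out", "data": {"translation": [[0,0.0015,0],[0,0.003,0],[0,0.0045,0.0001],[0,0.006,0.0001],[0,0.0075,0.0001],[0,0.009,0.0002],[0,0.0105,0.0002],[0,0.012,0.0002]], "rotation": [[0,0,0],[0,0,0],[0,0,0],[0,0,0],[0,0,0],[0,0,0],[0,0,0],[0,0,0]]}}

```text
t: 18.45
tool_pos: [0.5512, 0.0231, 0.2595]
orientation: [0.998, 0.069, -0.0, 0.0]
wrist_force: [0.4, 1.0, 2.5]
width: 0.192
```

Call:
{"op": "carry_out", "data": {"translation": [[0,0.0015,0],[0,0.003,0],[0,0.0045,0.0001],[0,0.006,0.0001],[0,0.0075,0.0001],[0,0.009,0.0002],[0,0.0105,0.0002],[0,0.012,0.0002]], "rotation": [[0,0,0],[0,0,0],[0,0,0],[0,0,0],[0,0,0],[0,0,0],[0,0,0],[0,0,0]]}}

```text
t: 19.12
tool_pos: [0.5529, 0.0112, 0.2592]
orientation: [0.998, 0.069, -0.0, 0.0]
wrist_force: [0.6, 0.9, 1.1]
width: 0.186
```

```bash
python3 - <<'E'
from fit import *
import pickle
s=ctrl.get_state(); D=grab('wrist'); pickle.dump((D,s),open('w4.pkl','wb')); m,im,d=D
print(s['tool_pos'],s['orientation'],s['wrist_force'],s['ft_torque'])
B,th,u1,u2=fit(m,d,np.array([.5562,-.0104]),np.radians(97.84),excl=.021)
for B in (B,np.array([.5562,-.0104])):
    q=s['tool_pos'][:2]-B; print('TCP s',q@u1,'lat',q@[u1[1],-u1[0]])
cv2.imwrite('pics/w4.png',np.clip(cv2.resize(im[150:300,180:400],(792,540),interpolation=cv2.INTER_CUBIC)*1.3,0,255).astype(np.uint8))
E
```

```text
[0.55288786 0.01117045 0.25920891] [ 9.97592832e-01  6.93435269e-02 -1.20286735e-04  5.32271462e-05] [0.5972518  0.88759178 1.06801383] [ 0.38042679 -0.00833725  0.01490408]
8 cover slope deg -0.42 off 0.04 slot slope -0.7 slot off 0.39 widths mm [47.7 13.3 -0.5]
20 cover slope deg 0.53 off -0.04 slot slope -0.71 slot off 0.26 widths mm [47.7 13.  -0.5]
B [ 0.5567 -0.0093] th 98.59 u1 [-0.1494  0.9888] u2 [-0.4447 -0.8957]
TCP s 0.020854149343184244 lat -0.000668517907398354
TCP s 0.021823192473304696 lat -5.2135431132902465e-05
```

View pics/w4.png

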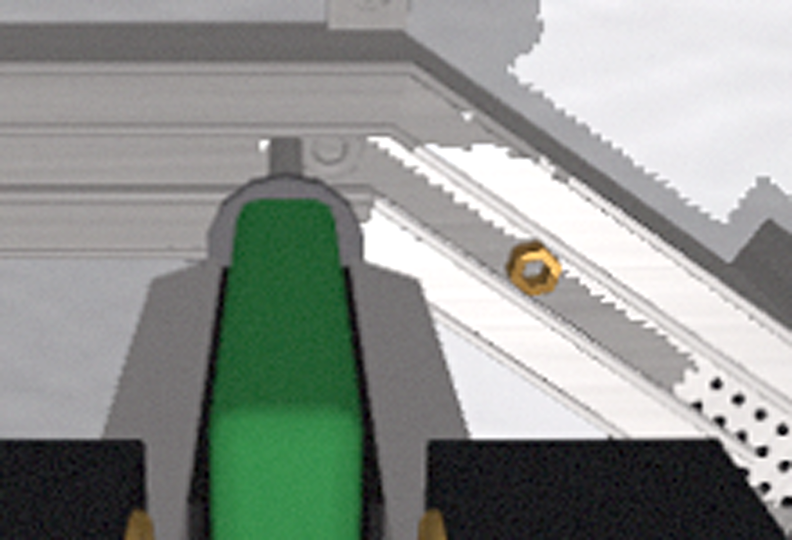

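The stem is in the slot near the bend at (285,150), with the washer just ahead at (330,150) and the nut at (533,268). I compute the bend waypoints.

```bash
cat > plan.py <<'E'
from h import *
B=np.array([.5563,-.0101]);th=np.radians(97.9)
u1=np.array([np.cos(th),np.sin(th)]);x=np.array([u1[1],-u1[0]]);c,sn=np.cos(np.radians(35)),np.sin(np.radians(35))
u2=-c*u1-sn*x; off=np.array([.00045,-.0007])
Ax=lambda yaw: np.array([[np.cos(yaw),np.sin(yaw)],[np.sin(yaw),-np.cos(yaw)]])  # columns tool x,y in world
y0=th-np.pi/2
def rake(p): return B-u1*p if p<0 else B+u2*p          # p: path coord, bend at 0
def yawp(p,w=.018): return y0-np.radians(35)*np.clip((p+w)/(2*w),0,1)
def tcp(p,lat=0): 
    w=yawp(p); return rake(p)-Ax(w)@(off), w
def plan(tc,yc,p0,step,ncalls):
    k=0
    for c in range(ncalls):
        A=Ax(yc); rows=[];rr=[]
        for i in range(8):
            k+=1; t,w=tcp(p0+step*k); rows.append((A.T@(t-tc)).round(4).tolist()); rr.append(round(yc-w,3))
        print('call',c,'p end',p0+step*k); print(rows); print(rr); tc,yc=t,w
E
python3 - <<'E'
from plan import *
s=ctrl.get_state(); q=s['orientation']; yc=2*np.arctan2(q[1],q[0]); tc=s['tool_pos'][:2]
r=tc+Ax(yc)@off; print(np.degrees(yc),'rake p',-(r-B)@u1,'lat',(r-B)@x)
plan(tc,yc,-(r-B)@u1,.0015,4)
E
```

```text
7.942276487622561 rake p -0.022012890711176625 lat 1.9857575085279253e-06
call 0 p end -0.010012890711176625
[[-0.0, 0.0015], [-0.0, 0.003], [-0.0, 0.0045], [-0.0, 0.006], [-0.0, 0.0075], [-0.0001, 0.009], [-0.0001, 0.0104], [-0.0001, 0.0119]]
[np.float64(0.001), np.float64(0.001), np.float64(0.009), np.float64(0.034), np.float64(0.06), np.float64(0.085), np.float64(0.111), np.float64(0.136)]
call 1 p end 0.0019871092888233757
[[0.0002, 0.0015], [0.0004, 0.0029], [0.0006, 0.0044], [0.0007, 0.0059], [0.0009, 0.0074], [0.0011, 0.0088], [0.001, 0.0103], [0.0003, 0.0116]]
[np.float64(0.025), np.float64(0.051), np.float64(0.076), np.float64(0.102), np.float64(0.127), np.float64(0.153), np.float64(0.178), np.float64(0.204)]
call 2 p end 0.01398710928882338
[[-0.0004, 0.0014], [-0.0008, 0.0029], [-0.0013, 0.0043], [-0.0017, 0.0057], [-0.0021, 0.0072], [-0.0025, 0.0086], [-0.0029, 0.01], [-0.0034, 0.0115]]
[np.float64(0.025), np.float64(0.051), np.float64(0.076), np.float64(0.102), np.float64(0.127), np.float64(0.153), np.float64(0.178), np.float64(0.204)]
call 3 p end 0.025987109288823376
[[-0.0001, 0.0015], [-0.0002, 0.003], [-0.0004, 0.0045], [-0.0005, 0.006], [-0.0006, 0.0075], [-0.0007, 0.0089], [-0.0008, 0.0104], [-0.0009, 0.0119]]
[np.float64(0.025), np.float64(0.051), np.float64(0.068), np.float64(0.068), np.float64(0.068), np.float64(0.068), np.float64(0.068), np.float64(0.068)]
```

Call:
{"op": "carry_out", "data": {"translation": [[0,0.0015,0],[0,0.003,0.0001],[0,0.0045,0.0001],[0,0.006,0.0001],[0,0.0075,0.0002],[-0.0001,0.009,0.0002],[-0.0001,0.0104,0.0002],[-0.0001,0.0119,0.0003]], "rotation": [[0,0,0.001],[0,0,0.001],[0,0,0.009],[0,0,0.034],[0,0,0.06],[0,0,0.085],[0,0,0.111],[0,0,0.136]]}}

```text
t: 19.83
tool_pos: [0.5544, -0.0006, 0.2589]
orientation: [1.0, 0.0, -0.0, 0.0]
wrist_force: [-0.4, 0.1, 0.3]
width: 0.188
```

Call:
{"op": "carry_out", "data": {"translation": [[0.0002,0.0015,0],[0.0004,0.0029,0.0001],[0.0006,0.0044,0.0001],[0.0007,0.0059,0.0001],[0.0007,0.0074,0.0002],[0.0007,0.0088,0.0002],[0.0005,0.0103,0.0002],[0.0001,0.0116,0.0002]], "rotation": [[0,0,0.025],[0,0,0.051],[0,0,0.076],[0,0,0.102],[0,0,0.127],[0,0,0.153],[0,0,0.178],[0,0,0.204]]}}

```text
t: 20.5
tool_pos: [0.5545, -0.0123, 0.2587]
orientation: [0.995, -0.102, -0.0, 0.0]
wrist_force: [0.0, 1.2, -1.5]
width: 0.189
```

```bash
python3 - <<'E'
from plan import *
s=ctrl.get_state(); q=s['orientation']; yc=2*np.arctan2(q[1],q[0]); tc=s['tool_pos'][:2]; print(s['tool_pos'],s['wrist_force'],s['ft_torque'])
r=tc+Ax(yc)@off; print(np.degrees(yc),'rake',(r-B)@u2,(r-B)@np.array([-u2[1],u2[0]]))
E
```

```text
[ 0.5545447  -0.01227054  0.25869073] [ 0.0362825   1.23477293 -1.51328722] [0.18568684 0.02391677 0.03655007]
-11.674768569366837 rake 0.0019373873784934246 -0.0003262060376539834
```

Call:
{"op": "carry_out", "data": {"translation": [[-0.0004,0.0014,0.0002],[-0.0008,0.0029,0.0003],[-0.0012,0.0043,0.0004],[-0.0016,0.0057,0.0005],[-0.002,0.0072,0.0005],[-0.0024,0.0086,0.0005],[-0.0029,0.01,0.0006],[-0.0033,0.0115,0.0006]], "rotation": [[0,0,0.025],[0,0,0.051],[0,0,0.076],[0,0,0.102],[0,0,0.127],[0,0,0.153],[0,0,0.178],[0,0,0.204]]}}

```text
t: 21.17
tool_pos: [0.5491, -0.0228, 0.2585]
orientation: [0.979, -0.202, 0.0, -0.0]
wrist_force: [0.3, 0.5, 0.5]
width: 0.192
```

Call:
{"op": "carry_out", "data": {"translation": [[-0.0001,0.0015,0],[-0.0002,0.003,0.0001],[-0.0004,0.0045,0.0001],[-0.0005,0.006,0.0002],[-0.0006,0.0075,0.0002],[-0.0007,0.0089,0.0003],[-0.0008,0.0104,0.0003],[-0.0009,0.0119,0.0003]], "rotation": [[0,0,0.025],[0,0,0.051],[0,0,0.068],[0,0,0.068],[0,0,0.068],[0,0,0.068],[0,0,0.068],[0,0,0.068]]}}

```text
t: 21.83
tool_pos: [0.5437, -0.0333, 0.2582]
orientation: [0.972, -0.234, 0.0, -0.0]
wrist_force: [1.3, 1.8, 2.5]
width: 0.193
```

```bash
python3 - <<'E'
from plan import *
from fit import fit
import pickle
s=ctrl.get_state(); q=s['orientation']; yc=2*np.arctan2(q[1],q[0]); tc=s['tool_pos'][:2]; print(s['tool_pos'],s['wrist_force'],s['ft_torque'])
n2=np.array([-u2[1],u2[0]]); r=tc+Ax(yc)@off; print(np.degrees(yc),'rake',(r-B)@u2,(r-B)@n2)
D=grab('wrist'); m,im,d=D; pickle.dump((D,s),open('w5.pkl','wb'))
# slot edges / stem in leg-2 coordinates from the depth
ys,xs=np.mgrid[100:300,150:420]; px=np.c_[xs.ravel(),ys.ravel()]; P=cloud(m,d,px); ok=d[px[:,1],px[:,0]]>0; P=P[ok]
S=(P[:,:2]-B)@u2*1e3; N=(P[:,:2]-B)@n2*1e3; Z=P[:,2]*1e3
cov=(Z>68)&(Z<78)
for lo in range(10,125,8):
    v=np.sort(N[cov&(S>lo)&(S<lo+8)&(abs(N)<28)])
    if len(v)>20:
        g=v[abs(v)<12]; 
        j=np.argmax(np.diff(g)) if len(g)>3 else 0
        print(lo,len(v),'cover',v[1].round(1),v[-2].round(1),'slot',(g[j].round(1),g[j+1].round(1)) if len(g)>3 else '')
st=(Z>80)&(Z<100)&(abs(N)<9)&(abs(S-26)<15); print('stem pts',st.sum(),S[st].mean(),N[st].max() if st.any() else '',N[st].min() if st.any() else '')
E
```

```text
[ 0.54365629 -0.03331839  0.25819685] [1.33316382 1.81753845 2.53299524] [ 0.59299347 -0.16348951 -0.01073382]
-27.112268703508615 rake 0.02572918370696308 -0.00022842058467085506
10 219 cover -10.0 24.4 slot (np.float64(-5.9), np.float64(6.8))
18 233 cover 1.6 24.4 slot (np.float64(4.1), np.float64(7.0))
26 209 cover 0.8 24.4 slot (np.float64(4.3), np.float64(7.0))
34 237 cover -8.6 24.3 slot (np.float64(-5.8), np.float64(6.9))
42 366 cover -23.3 24.4 slot (np.float64(-6.0), np.float64(6.8))
50 398 cover -23.3 24.4 slot (np.float64(-5.8), np.float64(7.0))
58 399 cover -23.6 24.4 slot (np.float64(-6.0), np.float64(6.9))
66 400 cover -23.5 24.5 slot (np.float64(-5.9), np.float64(6.9))
74 402 cover -23.5 24.5 slot (np.float64(-5.7), np.float64(6.9))
82 404 cover -23.5 24.5 slot (np.float64(-5.9), np.float64(6.8))
90 393 cover -23.6 24.5 slot (np.float64(-6.0), np.float64(6.9))
98 395 cover -23.4 24.4 slot (np.float64(-5.9), np.float64(6.9))
106 397 cover -23.6 24.5 slot (np.float64(-5.8), np.float64(6.7))
114 396 cover -23.9 24.6 slot (np.float64(-6.0), np.float64(7.0))
122 242 cover -27.8 27.7 slot (np.float64(-6.1), np.float64(7.0))
stem pts 39 26.227828006246448 4.175143444469674 1.2453074889934435
```

Leg 2 is parallel to the model and the slot centre is only +0.5 mm off. I keep drawing along it.

Call:
{"op": "carry_out", "data": {"translation": [[0.0001,0.0015,0],[0.0002,0.003,0],[0.0003,0.0045,0.0001],[0.0003,0.006,0.0001],[0.0003,0.0075,0.0001],[0.0003,0.009,0.0002],[0.0003,0.0105,0.0002],[0.0003,0.012,0.0002]], "rotation": [[0,0,0],[0,0,0],[0,0,0],[0,0,0],[0,0,0],[0,0,0],[0,0,0],[0,0,0]]}}

```text
t: 22.55
tool_pos: [0.5384, -0.0442, 0.2579]
orientation: [0.972, -0.234, 0.0, -0.0]
wrist_force: [0.9, 2.8, 5.1]
width: 0.194
```

Call:
{"op": "carry_out", "data": {"translation": [[0,0.0015,0],[0,0.003,0],[0,0.0045,0.0001],[0,0.006,0.0001],[0,0.0075,0.0001],[0,0.009,0.0002],[0,0.0105,0.0002],[0,0.012,0.0002]], "rotation": [[0,0,0],[0,0,0],[0,0,0],[0,0,0],[0,0,0],[0,0,0],[0,0,0],[0,0,0]]}}

```text
t: 23.22
tool_pos: [0.5329, -0.0548, 0.2577]
orientation: [0.972, -0.234, 0.0, -0.0]
wrist_force: [1.7, 3.1, 4.1]
width: 0.188
```

Call:
{"op": "carry_out", "data": {"translation": [[0,0.0015,0],[0,0.003,0],[0,0.0045,0.0001],[0,0.006,0.0001],[0,0.0075,0.0001],[0,0.009,0.0002],[0,0.0105,0.0002],[0,0.012,0.0002]], "rotation": [[0,0,0],[0,0,0],[0,0,0],[0,0,0],[0,0,0],[0,0,0],[0,0,0],[0,0,0]]}}

```text
t: 23.88
tool_pos: [0.5274, -0.0655, 0.2574]
orientation: [0.972, -0.234, 0.0, -0.0]
wrist_force: [1.2, 3.2, 5.3]
width: 0.188
```

Call:
{"op": "carry_out", "data": {"translation": [[0,0.0015,-0.0001],[0,0.003,-0.0002],[0,0.0045,-0.0002],[0,0.006,-0.0001],[0,0.0075,-0.0001],[0,0.009,0],[0,0.0105,0],[0,0.012,0]], "rotation": [[0,0,0],[0,0,0],[0,0,0],[0,0,0],[0,0,0],[0,0,0],[0,0,0],[0,0,0]]}}

```text
t: 24.55
tool_pos: [0.5218, -0.0763, 0.2572]
orientation: [0.972, -0.234, -0.0, 0.0]
wrist_force: [0.3, 2.1, 3.1]
width: 0.193
```

Call:
{"op": "carry_out", "data": {"translation": [[0,0.0015,0],[0,0.003,0],[0,0.0045,0.0001],[0,0.006,0.0001],[0,0.0075,0.0001],[0,0.009,0.0002],[0,0.0105,0.0002],[0,0.012,0.0002]], "rotation": [[0,0,0],[0,0,0],[0,0,0],[0,0,0],[0,0,0],[0,0,0],[0,0,0],[0,0,0]]}}

```text
t: 25.22
tool_pos: [0.5163, -0.0869, 0.2569]
orientation: [0.972, -0.234, -0.0, 0.0]
wrist_force: [1.2, 1.3, 2.2]
width: 0.19
```

Call:
{"op": "carry_out", "data": {"translation": [[0,0.0015,0],[0,0.003,0],[0,0.0045,0.0001],[0,0.006,0.0001],[0,0.0075,0.0001],[0,0.009,0.0002],[0,0.0105,0.0002],[0,0.012,0.0002]], "rotation": [[0,0,0],[0,0,0],[0,0,0],[0,0,0],[0,0,0],[0,0,0],[0,0,0],[0,0,0]]}}

```text
t: 25.88
tool_pos: [0.5108, -0.0976, 0.2567]
orientation: [0.972, -0.234, -0.0, 0.0]
wrist_force: [0.9, 0.1, 0.4]
width: 0.19
```

```bash
python3 - <<'E'
from plan import *
s=ctrl.get_state(); q=s['orientation']; yc=2*np.arctan2(q[1],q[0]); tc=s['tool_pos'][:2]; print(s['t'],s['tool_pos'],s['wrist_force'],s['ft_torque'])
n2=np.array([-u2[1],u2[0]]); r=tc+Ax(yc)@off; print(np.degrees(yc),'rake',(r-B)@u2,(r-B)@n2)
m,im,d=grab('wrist'); q=proj(m,[[*(B+u2*.125),.03]])[0]; print(q)
x0,y0=int(q[0])-90,max(0,int(q[1])-80); c=im[y0:y0+150,max(0,x0):x0+200]
cv2.imwrite('pics/w6.png',np.clip(cv2.resize(c,None,fx=3.5,fy=3.5,interpolation=cv2.INTER_CUBIC)*1.2,0,255).astype(np.uint8))
E
```

```text
25.8833 [ 0.51078371 -0.0976108   0.2566912 ] [0.90140375 0.10904491 0.40654412] [ 0.29851229 -0.1428401   0.02279494]
-27.108804504202354 rake 0.09793802143550571 -0.00020398064735667446
[285.82408534 183.34022489]
```

View pics/w6.png

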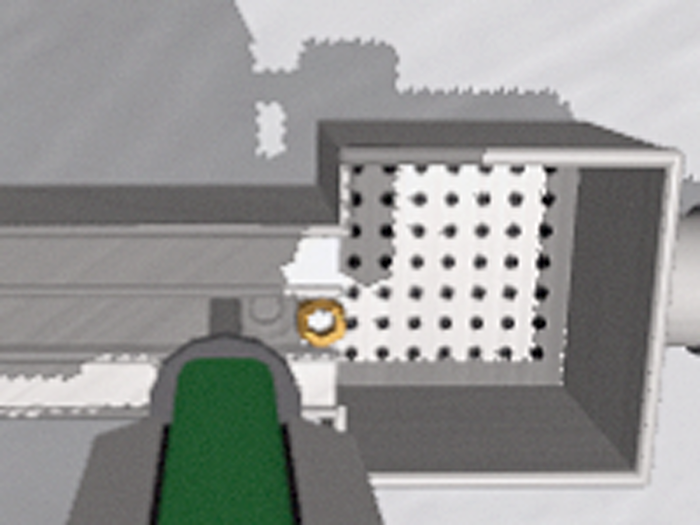

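The nut is at the mouth (322,320) and one washer is ahead of the blade (268,308). I continue past the lip.

Call:
{"op": "carry_out", "data": {"translation": [[0,0.0015,0.0001],[0,0.003,0.0001],[0,0.0045,0.0002],[0,0.006,0.0002],[0,0.0075,0.0002],[0,0.009,0.0003],[0,0.0105,0.0003],[0,0.012,0.0003]], "rotation": [[0,0,0],[0,0,0],[0,0,0],[0,0,0],[0,0,0],[0,0,0],[0,0,0],[0,0,0]]}}

```text
t: 26.6
tool_pos: [0.5054, -0.1083, 0.2565]
orientation: [0.972, -0.234, -0.0, 0.0]
wrist_force: [-0.1, 0.8, -1.7]
width: 0.193
```

Call:
{"op": "carry_out", "data": {"translation": [[0,0.0015,0],[0,0.003,0],[0,0.0045,0.0001],[0,0.006,0.0001],[0,0.0075,0.0001],[0,0.009,0.0002],[0,0.0105,0.0002],[0,0.012,0.0002]], "rotation": [[0,0,0],[0,0,0],[0,0,0],[0,0,0],[0,0,0],[0,0,0],[0,0,0],[0,0,0]]}}

```text
t: 27.27
tool_pos: [0.5, -0.1189, 0.2564]
orientation: [0.972, -0.234, -0.0, 0.0]
wrist_force: [-0.1, -0.1, -1.2]
width: 0.191
```

Call:
{"op": "carry_out", "data": {"translation": [[0,0.0015,0],[0,0.003,0],[0,0.0045,0],[0,0.006,0],[0,0.0075,0],[0,0.009,0],[0,0.0105,0],[0,0.012,0]], "rotation": [[0,0,0],[0,0,0],[0,0,0],[0,0,0],[0,0,0],[0,0,0],[0,0,0],[0,0,0]]}}

```text
t: 27.93
tool_pos: [0.4945, -0.1296, 0.2565]
orientation: [0.972, -0.234, 0.0, -0.0]
wrist_force: [0.4, -0.8, -2.1]
width: 0.191
```

Call:
{"op": "carry_out", "data": {"translation": [[0,0.0015,0],[0,0.003,0],[0,0.0045,0],[0,0.006,0],[0,0.0075,0],[0,0.009,0],[0,0.01,0],[0,0.01,0]], "rotation": [[0,0,0],[0,0,0],[0,0,0],[0,0,0],[0,0,0],[0,0,0],[0,0,0],[0,0,0]]}}

```text
t: 28.6
tool_pos: [0.49, -0.1386, 0.2564]
orientation: [0.972, -0.235, -0.0, 0.0]
wrist_force: [0.3, 0.1, -1.4]
width: 0.191
```

```bash
python3 - <<'E'
from plan import *
import pickle
s=ctrl.get_state(); q=s['orientation']; yc=2*np.arctan2(q[1],q[0]); tc=s['tool_pos'][:2]; print(s['t'],s['tool_pos'],s['wrist_force'],s['ft_torque'])
n2=np.array([-u2[1],u2[0]]); r=tc+Ax(yc)@off; print(np.degrees(yc),'rake',(r-B)@u2,(r-B)@n2)
m,im,d=grab('wrist'); q=proj(m,[[*(B+u2*.155),.03]])[0]; print(q); pickle.dump((m,im,d),open('w7.pkl','wb'))
x0,y0=max(0,int(q[0])-110),max(0,int(q[1])-80); c=im[y0:y0+150,x0:x0+200]
cv2.imwrite('pics/w7.png',np.clip(cv2.resize(c,None,fx=3.5,fy=3.5,interpolation=cv2.INTER_CUBIC)*1.2,0,255).astype(np.uint8))
E
```

```text
28.6 [ 0.48996093 -0.138582    0.25642662] [ 0.28286651  0.05255066 -1.41991609] [0.043307   0.02765948 0.00586162]
-27.126424680383053 rake 0.14389695733115412 -7.624917436123233e-05
[269.47860199 183.64042761]
```

View pics/w7.png

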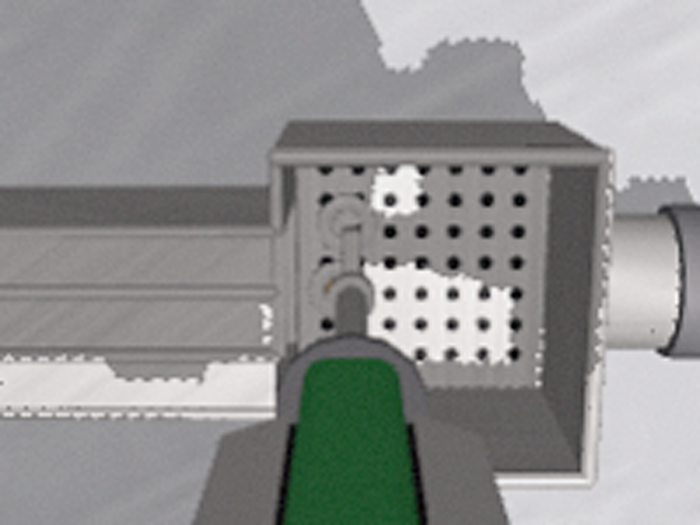

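Washers are in the sump at (345,213) and (345,290), with brass showing at (328,285) under the second. I lift straight out and check numerically.

Call:
{"op": "carry_out", "data": {"translation": [[0,0,-0.003],[0,0,-0.01],[0,0,-0.025],[0,0,-0.045],[0,0,-0.065],[0,0,-0.085],[0,0,-0.105],[0,0,-0.12]], "rotation": [[0,0,0],[0,0,0],[0,0,0],[0,0,0],[0,0,0],[0,0,0],[0,0,0],[0,0,0]]}}

```text
t: 29.32
tool_pos: [0.4903, -0.1385, 0.3793]
orientation: [0.972, -0.234, 0.001, 0.0]
wrist_force: [1.2, -0.1, -2.2]
width: 0.191
```

Call:
{"op": "carry_out", "data": {"translation": [[-0.015,-0.015,0],[-0.03,-0.03,0],[-0.045,-0.045,0],[-0.06,-0.06,0],[-0.06,-0.06,0],[-0.06,-0.06,0],[-0.06,-0.06,0],[-0.06,-0.06,0]], "rotation": [[0,0,0],[0,0,0],[0,0,0],[0,0,0],[0,0,0],[0,0,0],[0,0,0],[0,0,0]]}}

```text
t: 29.98
tool_pos: [0.4642, -0.0583, 0.3767]
orientation: [0.972, -0.235, 0.0, 0.0]
wrist_force: [-0.1, -0.0, -2.6]
width: 0.19
```

```bash
python3 - <<'E'
from plan import *
import pickle
s=ctrl.get_state(); print(s['t'],s['tool_pos'],s['wrist_force'],s['width'],s['orientation'])
n2=np.array([-u2[1],u2[0]])
m,im,d=grab('wrist'); pickle.dump((m,im,d),open('w8.pkl','wb'))
T=grab('top'); pickle.dump(T,open('t8.pkl','wb'))
for nm,(m,im,d) in (('wrist',(m,im,d)),('top',T)):
    print(nm,proj(m,[[*(B+u2*.165),.005],[*(B+u2*.13),.005]]).round(0).tolist())
    ys,xs=np.mgrid[0:384,0:512]; px=np.c_[xs.ravel(),ys.ravel()]; P=cloud(m,d,px); 
    S=((P[:,:2]-B)@u2*1e3); N=((P[:,:2]-B)@n2*1e3); Z=P[:,2]*1e3; ok=(d.ravel()>0)
    hsv=cv2.cvtColor(im,cv2.COLOR_BGR2HSV).reshape(-1,3)
    ins=ok&(S>126)&(S<203)&(abs(N)<40)&(Z<60)
    br=ins&(hsv[:,0]>10)&(hsv[:,0]<30)&(hsv[:,1]>90); print('sump px',ins.sum(),'brass',br.sum(), (S[br].mean(),N[br].mean(),Z[br].mean()) if br.any() else '')
    z0=np.median(Z[ins]); print('floor',z0)
    H=np.full((11,14),np.nan)
    for i in range(11):
        for j in range(14):
            k=ins&(S>=126+7*i)&(S<133+7*i)&(N>=-42+6*j)&(N<-36+6*j)
            if k.sum()>3: H[i,j]=np.percentile(Z[k],80)
    np.set_printoptions(linewidth=200); print(H.round(0))
    # trough seen through slot
    for leg,(u,L) in enumerate(((u1,160),(u2,124))):
        nn=np.array([-u[1],u[0]]); S1=((P[:,:2]-B)@u*1e3); N1=((P[:,:2]-B)@nn*1e3)
        k=ok&(S1>0)&(S1<L)&(abs(N1)<5)&(Z<66)&(Z>20); 
        print('leg',leg+1,[(a,int(((S1>a)&(S1<a+10)&k).sum()),round(float(np.percentile(Z[(S1>a)&(S1<a+10)&k],90)),1)) for a in range(0,L,10) if ((S1>a)&(S1<a+10)&k).sum()>4])
        kb=k&(hsv[:,0]>10)&(hsv[:,0]<30)&(hsv[:,1]>90); print('brass in leg',kb.sum())
E
```

```text
29.9833 [ 0.46422381 -0.05828131  0.3767117 ] [-0.06108434 -0.03478172 -2.61111074] 0.18982422538244353 [ 9.72051442e-01 -2.34767855e-01  1.89323901e-04  1.14752018e-04]
wrist [[318.0, 116.0], [292.0, 116.0]]
sump px 3712 brass 13 (np.float64(141.17077507991667), np.float64(-4.757340509161882), np.float64(12.16347729065989))
floor 4.810811341317417
[[nan nan nan nan nan 17. 12. 18. nan nan nan nan nan nan]
 [47.  5.  5.  5.  5. 17. 17. 16.  9.  9.  6.  5.  5. 44.]
 [48.  5.  5.  5. 12. 17. 17. 16.  8.  9.  8.  5.  5. 24.]
 [47.  5.  5.  5.  5. 17. 17.  6.  8.  9.  5.  5.  5. 43.]
 [48.  5.  5.  5.  5.  5.  5.  5.  5.  5.  5.  5.  5. 38.]
 [47.  5.  5.  5.  5.  5.  5.  5.  6.  5.  5.  6.  5. 22.]
 [47.  5.  5.  5.  5.  5.  5.  5.  5.  5.  5.  5.  5. 31.]
 [47.  5.  5.  5.  5.  5.  5.  5.  5.  5.  5.  5.  5. 38.]
 [47.  5.  5.  5.  5.  5.  6.  5.  5.  5.  6.  5.  5. 43.]
 [47.  5.  5.  6.  5.  5.  5.  5.  5.  5.  5.  5.  5. 22.]
 [45. 38. 34. 37. 37. 26. 29. 21.  6. 54. 52. 51. 50. 43.]]
leg 1 [(0, 61, 36.0), (10, 60, 35.9), (20, 58, 36.1), (30, 59, 36.2), (40, 56, 36.6), (50, 56, 36.8
[... 673 characters left out ...]
 [nan nan nan nan nan nan nan nan nan nan nan nan nan nan]
 [nan nan nan nan nan nan nan nan nan nan nan nan nan nan]
 [nan nan nan nan nan nan nan nan nan nan nan nan nan nan]
 [nan nan nan nan nan nan nan nan nan nan nan nan nan nan]
 [nan nan nan nan nan nan nan nan nan nan nan nan nan nan]
 [nan nan nan nan nan nan nan nan nan nan nan nan nan nan]
 [nan nan nan nan nan nan nan nan nan nan nan nan nan nan]
 [nan nan nan nan nan nan nan nan nan nan nan nan nan nan]]
leg 1 [(50, 12, 37.5), (60, 13, 37.9), (70, 12, 39.2), (80, 12, 40.3), (90, 11, 39.9), (100, 14, 38.0), (110, 14, 38.2), (120, 12, 39.6), (130, 12, 38.7), (140, 11, 39.9), (150, 15, 40.8)]
brass in leg 0
leg 2 []
brass in leg 0
```

All three are in the sump: one washer flat (top at 9 mm), and one lying on the nut (top at 17 mm = 5+8+4, with brass at 12 mm). The trough floor shows clean through the slot in both legs. I now carry the rake back to the point in front of the fork.

Call:
{"op": "carry_out", "data": {"translation": [[-0.0146,-0.0126,0],[-0.0292,-0.0253,0],[-0.0437,-0.0379,0],[-0.0583,-0.0505,0],[-0.0729,-0.0631,0],[-0.0875,-0.0758,0],[-0.102,-0.0884,0],[-0.1166,-0.101,0]], "rotation": [[0,0,-0.075],[0,0,-0.15],[0,0,-0.225],[0,0,-0.3],[0,0,-0.375],[0,0,-0.45],[0,0,-0.525],[0,0,-0.6]]}}

```text
t: 30.75
tool_pos: [0.4061, 0.0857, 0.3765]
orientation: [0.998, 0.065, -0.0, -0.0]
wrist_force: [-0.6, -0.2, -1.4]
width: 0.19
```

Call:
{"op": "carry_out", "data": {"translation": [[-0.0049,-0.0187,0],[-0.0098,-0.0373,0],[-0.0147,-0.056,0],[-0.0196,-0.0746,0],[-0.0245,-0.0933,0],[-0.0294,-0.1119,0],[-0.0343,-0.1306,0],[-0.0392,-0.1492,0]], "rotation": [[0,0,-0.075],[0,0,-0.15],[0,0,-0.225],[0,0,-0.3],[0,0,-0.375],[0,0,-0.45],[0,0,-0.525],[0,0,-0.597]]}}

```text
t: 31.42
tool_pos: [0.3484, 0.229, 0.3765]
orientation: [0.935, 0.355, 0.0, 0.0]
wrist_force: [0.6, -0.3, -2.2]
width: 0.191
```

Call:
{"op": "carry_out", "data": {"translation": [[0,0,0],[0,0,0.01],[0,0,0.025],[0,0,0.04],[0,0,0.055],[0,0,0.065],[0,0,0.07],[0,0,0.07]], "rotation": [[0,0,0],[0,0,0],[0,0,0],[0,0,0],[0,0,0],[0,0,0],[0,0,0],[0,0,0]]}}

```text
t: 32.08
tool_pos: [0.3483, 0.2277, 0.3049]
orientation: [0.936, 0.353, -0.001, -0.0]
wrist_force: [-0.6, 0.0, -1.7]
width: 0.191
```

```bash
python3 - <<'E'
from h import *
import pickle
s=ctrl.get_state(); q=s['orientation']; yc=2*np.arctan2(q[1],q[0]); print(s['t'],s['tool_pos'],np.degrees(yc),s['wrist_force'],s['width'])
A=np.array([[np.cos(yc),np.sin(yc)],[np.sin(yc),-np.cos(yc)]])
dl=np.array([.3488,.2278])-s['tool_pos'][:2]; print('to pre-hang tool xy',A.T@dl,'z',s['tool_pos'][2]-.2526)
m,im,d=grab('wrist'); pickle.dump((m,im,d),open('w9.pkl','wb'))
# rake in tool frame: handle front face, collar
ys,xs=np.mgrid[0:384,0:512]; px=np.c_[xs.ravel(),ys.ravel()]; P=cloud(m,d,px); Rt=R.from_quat(q).as_matrix()
L=(P-s['tool_pos'])@Rt*1e3; ok=d.ravel()>0
for nm,z0,z1 in (('handle',45,70),('collar',122,134),('stem',136,165),('stem2',165,210)):
    k=ok&(L[:,2]>z0)&(L[:,2]<z1)&(abs(L[:,0])<25)&(abs(L[:,1])<25); 
    if k.sum()>5: print(nm,k.sum(),'x max',np.percentile(L[k,0],95).round(1),'y',np.percentile(L[k,1],[3,50,97]).round(1),'z',np.percentile(L[k,2],[3,50,97]).round(1))
# fork
k=ok&(P[:,2]>.1)&(P[:,2]<.122)&(np.hypot(P[:,0]-.424,P[:,1]-.2575)<.06); Q=P[k][:,:2].astype(np.float32)*1000; print(len(Q)); 
if len(Q)>20: print(cv2.minAreaRect(Q))
E
```

```text
32.0833 [0.34827561 0.22773614 0.30494637] 41.38033660335125 [-0.56522074  0.03596144 -1.73189916] 0.1908195633480884
to pre-hang tool xy [0.00043569 0.00029873] z 0.05234637401737874
handle 2096 x max 12.6 y [-19.8  -0.2  19.5] z [45.5 55.9 69.1]
collar 397 x max 14.7 y [-14.   -0.8  13.2] z [122.3 123.4 126.3]
stem2 187 x max 6.1 y [-5.6 -0.9  4.9] z [167.8 198.5 209.4]
4874
((424.45947265625, 257.6683044433594), (92.78726196289062, 46.577064514160156), 21.900672912597656)
```

The rake sits in the grip as at the grasp (collar centred within 0.5 mm, no slip) and the fork is where it was. I lower and slide in.

Call:
{"op": "carry_out", "data": {"translation": [[0.0004,0.0003,0.004],[0.0004,0.0003,0.012],[0.0004,0.0003,0.02],[0.0004,0.0003,0.03],[0.0004,0.0003,0.04],[0.0004,0.0003,0.048],[0.0004,0.0003,0.052],[0.0004,0.0003,0.052]], "rotation": [[0,0,0],[0,0,0],[0,0,0],[0,0,0],[0,0,0],[0,0,0],[0,0,0],[0,0,0]]}}

```text
t: 32.8
tool_pos: [0.3483, 0.2283, 0.2529]
orientation: [0.935, 0.354, -0.001, -0.0]
wrist_force: [-0.1, -0.4, -2.7]
width: 0.191
```

Call:
{"op": "carry_out", "data": {"translation": [[0.0047,0.0017,0],[0.0094,0.0034,0],[0.0141,0.0051,0],[0.0188,0.0068,0],[0.0235,0.0085,0],[0.0282,0.0102,0],[0.0329,0.0119,0],[0.0329,0.0119,0]], "rotation": [[0,0,0],[0,0,0],[0,0,0],[0,0,0],[0,0,0],[0,0,0],[0,0,0],[0,0,0]]}}

```text
t: 33.47
tool_pos: [0.3824, 0.2416, 0.2546]
orientation: [0.935, 0.354, 0.0, 0.0]
wrist_force: [-0.5, 0.0, -2.1]
width: 0.192
```

Call:
{"op": "carry_out", "data": {"translation": [[0.0047,0.0017,0],[0.0094,0.0034,0],[0.0141,0.0051,0],[0.0188,0.0068,0],[0.0235,0.0085,0],[0.0282,0.0102,0],[0.0329,0.0119,0],[0.0329,0.0119,0]], "rotation": [[0,0,0],[0,0,0],[0,0,0],[0,0,0],[0,0,0],[0,0,0],[0,0,0],[0,0,0]]}}

```text
t: 34.13
tool_pos: [0.4149, 0.2545, 0.2546]
orientation: [0.935, 0.354, 0.0, 0.0]
wrist_force: [-0.4, 0.1, -2.2]
width: 0.192
```

```bash
python3 - <<'E'
from h import *
s=ctrl.get_state(); q=s['orientation']; yc=2*np.arctan2(q[1],q[0]); print(s['t'],s['tool_pos'],np.degrees(yc),s['wrist_force'],s['ft_torque'])
A=np.array([[np.cos(yc),np.sin(yc)],[np.sin(yc),-np.cos(yc)]])
print('to seat, tool xy',A.T@(np.array([.4139,.2536])-s['tool_pos'][:2]),'z',s['tool_pos'][2]-.2386)
E
```

```text
34.1333 [0.41486853 0.25446075 0.25456872] 41.46592264815382 [-0.38064092  0.11218061 -2.18342387] [ 0.03402447 -0.02934231 -0.02513692]
to seat, tool xy [-1.29573547e-03  3.66843975e-06] z 0.01596872132731489
```

Free so far. I correct by −1.3 mm in tool x and lower onto the prongs.

Call:
{"op": "carry_out", "data": {"translation": [[-0.0013,0,0.001],[-0.0013,0,0.003],[-0.0013,0,0.005],[-0.0013,0,0.007],[-0.0013,0,0.009],[-0.0013,0,0.011],[-0.0013,0,0.013],[-0.0013,0,0.0135]], "rotation": [[0,0,0],[0,0,0],[0,0,0],[0,0,0],[0,0,0],[0,0,0],[0,0,0],[0,0,0]]}}

```text
t: 34.8
tool_pos: [0.4129, 0.2533, 0.2405]
orientation: [0.935, 0.354, -0.0, -0.0]
wrist_force: [0.4, 0.3, -1.2]
width: 0.189
```

Call:
{"op": "carry_out", "data": {"translation": [[0,0,0.0005],[0,0,0.001],[0,0,0.0015],[0,0,0.002],[0,0,0.0023],[0,0,0.0023],[0,0,0.0023],[0,0,0.0023]], "rotation": [[0,0,0],[0,0,0],[0,0,0],[0,0,0],[0,0,0],[0,0,0],[0,0,0],[0,0,0]]}}

```text
t: 35.47
tool_pos: [0.4131, 0.2534, 0.2387]
orientation: [0.935, 0.354, 0.0, -0.0]
wrist_force: [-0.3, -0.1, -2.2]
width: 0.19
```

Call:
{"op": "carry_out", "data": {"translation": [[0.0003,0,0.0002],[0.0005,0,0.0003],[0.0005,0,0.0005],[0.0005,0,0.0006],[0.0005,0,0.0006],[0.0005,0,0.0006],[0.0005,0,0.0006],[0.0005,0,0.0006]], "rotation": [[0,0,0],[0,0,0],[0,0,0],[0,0,0],[0,0,0],[0,0,0],[0,0,0],[0,0,0]]}}

```text
t: 36.13
tool_pos: [0.4134, 0.2536, 0.2386]
orientation: [0.935, 0.354, -0.0, 0.0]
wrist_force: [-3.5, -2.5, 5.6]
width: 0.194
```

Seated: same height as when first grasped, with about 8 N of support. I ease off and open.

Call:
{"op": "carry_out", "data": {"translation": [[-0.0003,0,-0.0003],[-0.0003,0,-0.0004],[-0.0003,0,-0.0004],[-0.0003,0,-0.0004],[-0.0003,0,-0.0004],[-0.0003,0,-0.0004],[-0.0003,0,-0.0004],[-0.0003,0,-0.0004]], "rotation": [[0,0,0],[0,0,0],[0,0,0],[0,0,0],[0,0,0],[0,0,0],[0,0,0],[0,0,0]]}}

```text
t: 36.8
tool_pos: [0.4133, 0.2535, 0.2386]
orientation: [0.935, 0.354, 0.0, -0.0]
wrist_force: [-2.3, -1.4, 5.6]
width: 0.193
```

Call:
{"op": "carry_out", "data": {"translation": [[0,0,0],[0,0,0],[0,0,0],[0,0,0],[0,0,0],[0,0,0],[0,0,0],[0,0,0]], "rotation": [[0,0,0],[0,0,0],[0,0,0],[0,0,0],[0,0,0],[0,0,0],[0,0,0],[0,0,0]], "claw": 1}}

```text
t: 37.47
tool_pos: [0.4132, 0.2535, 0.2384]
orientation: [0.935, 0.354, 0.0, 0.0]
wrist_force: [-0.4, 0.1, 0.3]
width: 0.724
```

Call:
{"op": "carry_out", "data": {"translation": [[0,0,0],[0,0,0],[0,0,0],[0,0,0],[0,0,0],[0,0,0],[0,0,0],[0,0,0]], "rotation": [[0,0,0],[0,0,0],[0,0,0],[0,0,0],[0,0,0],[0,0,0],[0,0,0],[0,0,0]]}}

```text
t: 38.13
tool_pos: [0.4132, 0.2535, 0.2385]
orientation: [0.935, 0.354, 0.0, -0.0]
wrist_force: [0.0, -0.6, 0.2]
width: 1.0
```

Released with no residual force. I retreat upward and back, then check.

Call:
{"op": "carry_out", "data": {"translation": [[0,0,-0.01],[0,0,-0.025],[0,0,-0.045],[0,0,-0.065],[0,0,-0.085],[0,0,-0.1],[0,0,-0.12],[0,0,-0.13]], "rotation": [[0,0,0],[0,0,0],[0,0,0],[0,0,0],[0,0,0],[0,0,0],[0,0,0],[0,0,0]]}}

```text
t: 38.8
tool_pos: [0.4137, 0.2537, 0.3718]
orientation: [0.935, 0.354, 0.002, 0.0]
wrist_force: [-0.4, -1.2, 0.1]
width: 0.999
```

Call:
{"op": "carry_out", "data": {"translation": [[-0.015,0,0],[-0.03,0,0],[-0.045,0,0],[-0.06,0,0],[-0.06,0,0],[-0.06,0,0],[-0.06,0,0],[-0.06,0,0]], "rotation": [[0,0,0],[0,0,0],[0,0,0],[0,0,0],[0,0,0],[0,0,0],[0,0,0],[0,0,0]]}}

```text
t: 39.47
tool_pos: [0.3687, 0.2141, 0.3685]
orientation: [0.935, 0.354, 0.0, -0.0]
wrist_force: [0.6, 0.2, -0.3]
width: 0.998
```

```bash
python3 - <<'E'
from h import *
import pickle
s=ctrl.get_state(); print(s['t'],s['tool_pos'],s['wrist_force'])
m,im,d=grab('wrist'); 
g=cv2.inRange(cv2.cvtColor(im,cv2.COLOR_BGR2HSV),(45,90,30),(80,255,255))
ys,xs=np.where((g>0)&(d>0)); P=cloud(m,d,np.c_[xs,ys]); k=(P[:,2]>.19)&(P[:,2]<.21); print(k.sum(),P[k].mean(0),cv2.minAreaRect((P[k][:,:2]*1000).astype(np.float32)))
ys,xs=np.mgrid[0:384,0:512]; A=cloud(m,d,np.c_[xs.ravel(),ys.ravel()]); 
k=(abs(A[:,2]-.1165)<.003)&(np.hypot(A[:,0]-.4146,A[:,1]-.2535)<.02); print('collar top pts',k.sum(),A[k,2].mean() if k.any() else '')
S=grab('scene'); T=grab('top')
x,y=proj(S[0],[[.42,.255,.12]])[0].astype(int)
p=[cv2.resize(im[60:240,160:400],(400,300)),cv2.resize(S[1][max(0,y-60):y+60,x-80:x+80],(400,300),interpolation=cv2.INTER_CUBIC)]
w8=pickle.load(open('w8.pkl','rb'))[1]
p+=[cv2.resize(w8[70:160,250:370],(400,300),interpolation=cv2.INTER_CUBIC),cv2.resize(T[1],(400,300))]
cv2.imwrite('pics/fin.png',np.clip(np.vstack([np.hstack(p[:2]),np.hstack(p[2:])])*1.25,0,255).astype(np.uint8))
E
```

```text
39.4667 [0.36865974 0.21406039 0.36854096] [ 0.55044139  0.23226847 -0.34820771]
679 [0.4135446  0.25401106 0.19955752] ((413.3145446777344, 253.69058227539062), (22.722993850708008, 16.888469696044922), 41.4320182800293)
collar top pts 121 0.11526467931566386
```

View pics/fin.png

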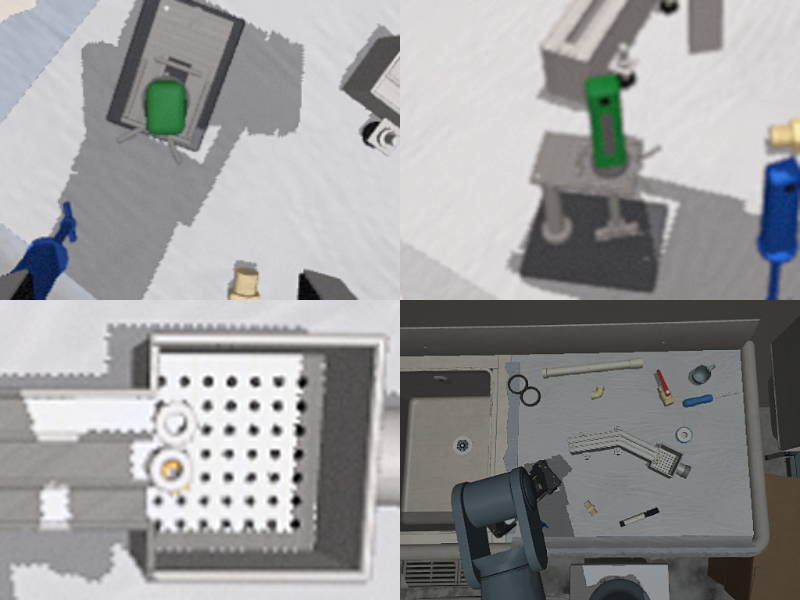

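The rake hangs seated: its top is at 199.6 mm against 199.5 mm at the start, within 1.3 mm of its original spot. Two washers and the nut are in the sump, and the other fittings look unmoved. I hand in.

```bash
python3 -c "
from workcell import ctrl
print(ctrl.job_done(), ctrl.get_state()['t'])"
```

```text
the job is handed in; nothing more can be done
the job is handed in; nothing more can be done
```

The job is done and handed in at about 39.6 s of the 72 s allowed; no verdict was reported.

**What I did:** I took the green-handled rake from its hanger and let the blade in lengthwise at the slot head. It touched the floor about 35 mm below the cover's top. I turned it square and drew it at about 18 mm/s along both legs and round the bend, then some 19 mm past the mouth. After lifting it straight out of the sump, I hung it back in its fork and let go. The floor contact force stayed between about 0 and 7 N.

**Last checks:**
- **Sump:** one washer lies flat and the other rests on the brass nut. The heights of 9 mm and 17 mm match the sizes given.
- **Trough:** nothing was left on the floor seen through the slot in either leg. What lies under the cover beside the slot can't be seen, but all three bits are accounted for.
- **Rake:** its top is at 199.6 mm, against 199.5 mm at the start, and it hangs about 1.3 mm from where it first hung, inside the 3 mm play. The gripper is open and clear of it.
- **Other fittings:** by eye they look unmoved in the final top view. The arm hid the blue look-alike in that view, but the wrist camera shows it still standing.

**What disagreed:** the top camera put the channel about 2 to 3 mm away from where the wrist camera showed it, so I used the wrist view. Over roughly the last 15 mm before the mouth the blade touched the floor only very lightly or not at all; it was still low enough to push the bits over the edge.

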